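# Build up the seed-sieve stack on the turntable

### The job

Set up the small sieve stack for the next seed sample: stand the receiving pan in the middle of the wooden turntable, then add the fine sieve, then the coarse sieve and last the lid, one at a time from the bottom up, each seated square and fully home in the one below. Leave the stack standing free, and leave the other things on the desk where they are.

Things in the scene. Friction and masses are not known exactly. Their poses are not given: they have to be found in the camera images.
- pan_centre (a point): Receiving pan: plain deep steel cup, 60 mm outside diameter, 46 mm high, wall 3 mm (mouth 54 mm), solid flat floor 5 mm thick, no mesh; 0.1 kg. Stands open side up. Point: its centre, 23 mm above the underside; z up along its axis; yaw means nothing. Grip across the outside, at the middle or up to 8 mm higher. The places of the four sieve parts, turntable and clay pot are dealt afresh at each start.
- fine_centre (a point): Fine sieve, the shorter one: steel ring 60 mm outside, mouth 54, 56 mm high, close light mesh (looks like a plain disc from afar) 15 mm below the rim. Lowest 7 mm: tapered foot (42 to 50 mm) that drops into the mouth below until the 60 mm shoulder rests on that rim. 0.1 kg. Point: centre, 28 mm above the underside; seated, 44 mm above the pan's centre. Grip the outside at the middle or up to 10 mm higher: tips above the shoulder.
- coarse_centre (a point): Coarse sieve, the taller one: 74 mm high steel ring, open grid of bars (square openings about 10 mm, dark between) 15 mm below the rim; 60 mm outside, mouth 54 mm and 7 mm tapered foot just as on the fine sieve. 0.13 kg. Stands on its foot. Point: centre, 37 mm above the underside; seated, it lies 58 mm above the fine sieve's centre. Grip across the outside at the middle or higher.
- lid_knob (a point): Lid: steel disc 62 mm across, 4 mm thick, on the same 7 mm tapered foot, with an upright dark wooden knob (22 mm across, 34 mm tall) in its middle; 45 mm high in all, 0.09 kg, knob up. Point: the place to grip, on the knob's axis 32 mm above the underside, 21 mm above the disc's top face, 13 mm below the knob's top. Seated, it lies 62 mm above the coarse sieve's centre.
- turntable_top (a point): Small wooden turntable: round light-wood plate, 130 mm across, that turns stiffly on a dark foot fixed to the desk; three dark rings on its flat top. The point is the middle of its top face, 34 mm above the desk. z points up. The pan standing on it has its centre 23 mm above this point.
- pot_centre (a point): Brown clay pot with a wooden stopper, 88 mm across the belly, 126 mm high, loose on the desk among the sieve parts: leave it alone. The point is on its axis, 60 mm above its underside.
- pen_centre (a point): Chrome pen lying on the desk, pointing away from the robot, 140 x 11 mm, 10 mm thick: leave it alone. The point is its middle, x its length.
- protractor_centre (a point): Purple plastic protractor (half-disc) lying flat, 100 x 48 mm, 4 mm thick, its straight edge along its own x axis, which points roughly away from the robot: leave it alone. The point is its middle.
- scoop_centre (a point): Aluminium seed scoop with a wooden handle, 138 mm long, 44 mm wide, 26 mm high, lying at the right, bowl away from the robot: leave it alone. The point is about its middle, 13 mm up.
- dish_centre (a point): White ceramic sample dish, 72 mm across, 28 mm high, at the left: leave it alone. The point is its centre, 14 mm up.
Not all that is in view belongs to the job. Leave any blue look-alike of the part that bears coarse_centre alone. Leave any red look-alike of the part that bears fine_centre alone.

How it is judged:
By the outcome, as a careful person would: the job done as asked, in the order asked, and still so for the second after the job is handed in, with the robot touching nothing.
It also fails if it takes over 128 s, if anything falls off the work surface, if the arm or the gripper's body presses on something with over 40 N, if the wrist force passes 120 N, or if a joint passes its speed limit or range.

### The arm

A 6-joint arm with a two-finger parallel gripper is mounted at the origin on the work surface. World frame = base frame: x ahead of the robot, y to its left, z up, the work surface at z = 0. Lengths are in m, angles in rad, forces in N, time in s.
With the tool pointing down it reaches from about 0.35 to 0.875 m from the base axis. Payload 15.5 kg.
Tool frame: the origin (TCP) lies on the centre line of the jaws, within the pads' length; the fingertips stand 17 mm ahead of it and the grasp point (between the pads) lies 2 mm behind it (robot.tip_extent is the distance from the TCP to the fingertips, in m); x points along the fingers, z is the direction in which the jaws open and shut, and the axes are right-handed (so a half turn about x gives the same grasp; the last joint's range is limited). The gripper opens to 85 mm and grips with 20 to 120 N. Pads are 22 mm wide; open, the fingers measure 114 mm over their backs; the gripper's body (76 mm by 85 mm) begins 54 mm behind the grasp point. The pads swing forward as they close: fully open they stand 13 mm farther back than shut.
Start: joints at [-1.228, 0.494, 1.345, -0, 1.302, -0.096], TCP at [0.266, -0.566, 0.222] pointing down, gripper open.
Joint ranges: [-2.91, 2.91], [-0.82, 2.16], [0.22, 2.67], [-1.22, 4.37], [0.12, 2.79], [-3.08, 3.08]. Speed limits (rad/s): [1.89, 1.89, 2.57, 3.01, 3.01, 3.01].

### API

Orientations are given as [roll, pitch, yaw] about the fixed x, y, z axes, in that order (R = Rz(yaw) Ry(pitch) Rx(roll)).
In Python, from cell import robot gives the robot as it stands. The module is installed in compiled form; this text tells all that it offers.
- The arm moves only by the tool carry_out, never from a script. Its arguments are lists of equal length, an entry for each row: "offset": the shift along the tool's x, y, z in mm, a list of three; "twist": the turn, a rotation vector about the tool's x, y, z in degrees, a list of three. In form: {"offset": [[tx, ty, tz], ...], "twist": [[ax, ay, az], ...]}. A call has 1 to 12 rows; each row is the pose to reach, as a shift and turn from the pose measured when the call began, along the tool's axes at that moment; what a row does not reach only later rows make up. A row lasts 1/8 s, in which the tool goes at most 62.5 mm and 10.7 degrees, less where a joint would pass 70% of its speed; a pose out of reach is approached as far as the arm can. A call with a gripper value outside its range is refused whole. "jaw" is the opening, from -1 (shut) to 1 (fully open), so that 0 is half open, set as the call begins (left out, the last holds). The fingers move at their own pace and stop on an object; "newtons" is the grip in N (left out, the last holds). Time passes only in rows, so rows that repeat a pose let the fingers close. It gives the time, the measured TCP pose, the force and the opening at its end, in the units of the state.
- robot.state(): the state, without advancing time (a new reading comes with each control period).
- robot.grab_frame(name): name is "side" or "top" or "wrist"; returns the picture (420x560x3 uint8, red, green, blue); there is no depth.
- robot.camera_params(name): a dict with "fx", "fy", "cx", "cy" (pixels), "rvec" (rotation vector, rad) and "tvec" (3), from world to camera coordinates, as OpenCV has them. Camera axes: x right, y down, z forward; pixel columns grow to the right and rows downward; lengths in m; the calibration is good to about 2 mm. A picture is of the moment at which its call begins: read the wrist's pose just before it. camera_params takes no time and is no camera call; for the wrist camera it gives the pose at the moment of the call.
- robot.finish_job(): hands the job in, once; it reports no verdict.
The state is a dict: "t": time; "qpos": joint angles; "joint_vel": joint speeds; "joint_torque": joint torques, N m; "tcp_pos": TCP position; "ee_rot": TCP orientation; "force": force on the tool from outside, world axes, zero at the start; "ft_torque": the same for the moment, N m; "width": finger opening in m.
Only numpy, scipy, OpenCV 4.12 (cv2) and the standard library are available. Lean on these libraries where they do the work, as an engineer would, in place of code of your own. Each camera call takes 0.05 s, during which the arm holds its last target.

## Working session

There is one attempt and no reset: what is moved stays moved. The work goes in short steps, Python scripts to look and compute and a tool call to move; the robot and the scene stay as the last step left them, time stands still between calls to the robot, and variables do not carry over. Pictures are saved under pics/ and viewed, and the job is handed in when it is done.

Besides the shell and the picture viewer there is one more tool, called after "Call:" by a JSON object that holds its "fn" and its "kwargs". carry_out: Moves the arm, as the interface text tells. Its arguments: {"type":"object","properties":{"offset":{"type":"array","items":{"type":"array","items":{"type":"number"}}},"twist":{"type":"array","items":{"type":"array","items":{"type":"number"}}},"jaw":{"type":"number"},"newtons":{"type":"number"}},"required":["offset","twist"]}

```bash
ls; mkdir -p pics; cat > h.py <<'E'
import numpy as np, cv2
from cell import robot
def cam(n):
    p=robot.camera_params(n); R,_=cv2.Rodrigues(np.array(p['rvec'],float)); return p,R,np.array(p['tvec'],float).ravel()
def px2w(c,u,v,z):
    p,R,t=c; d=R.T@np.array([(u-p['cx'])/p['fx'],(v-p['cy'])/p['fy'],1]); o=-R.T@t
    return o+d*(z-o[2])/d[2]
def w2px(c,X):
    p,R,t=c; q=R@np.array(X)+t; return np.array([p['fx']*q[0]/q[2]+p['cx'],p['fy']*q[1]/q[2]+p['cy']])
def save(n,im,crop=None,s=1):
    if crop: im=im[crop[1]:crop[3],crop[0]:crop[2]]
    im=cv2.resize(im,None,fx=s,fy=s,interpolation=cv2.INTER_CUBIC)
    cv2.imwrite('pics/'+n+'.png',im[:,:,::-1])
E
python3 - <<'E'
from h import *
print(robot.state())
for n in('side','top','wrist'):
    im=robot.grab_frame(n); np.save(n+'0.npy',im); save(n+'0',im); c=cam(n); print(n,c, -c[1].T@c[2])
E
```

```text
pics
{'t': 0.0, 'qpos': array([-1.22750984e+00,  4.94153957e-01,  1.34614593e+00, -1.24469461e-05,
        1.30247614e+00, -9.54963526e-02]), 'joint_vel': array([ 0.00065433,  0.00046755, -0.000413  , -0.00154557,  0.00097712,
        0.00047286]), 'joint_torque': array([-6.99244611e-04, -8.82158303e+01, -3.83874178e+01, -2.29647312e-04,
        1.00378660e-02, -3.70186842e-05]), 'tcp_pos': array([ 0.2653997 , -0.56544256,  0.22171341]), 'ee_rot': array([3.05623449, 1.56961289, 1.92422431]), 'force': array([0.87948366, 0.40321217, 0.8876162 ]), 'ft_torque': array([0.01044172, 0.00943471, 0.05247442]), 'width': 0.08538533803221719}
side ({'fx': 467.0472365493917, 'fy': 467.0472365493917, 'cx': 287.37189055970555, 'cy': 201.61735774505283, 'rvec': array([ 0.1381117 , -2.66582884,  1.52033834]), 'tvec': array([0.59329094, 0.07921149, 0.97049168])}, array([[-0.99354138, -0.11235061, -0.01590178],
       [-0.04351704,  0.50669785, -0.86102471],
       [ 0.10479405, -0.85477168, -0.50831445]]), array([0.59329094, 0.07921149, 0.97049168])) [0.4912044  0.85606911 0.57095238]
top ({'fx': 415.
[... 225 characters left out ...]
 -0.99972107,  0.00849421],
       [-0.98778416, -0.02308342, -0.15410906],
       [ 0.15426214, -0.00499432, -0.98801733]]), array([-0.01794358,  0.59350533,  1.1085482 ])) [0.41564357 0.00129801 1.1868818 ]
wrist ({'fx': 344.33932177267013, 'fy': 344.33932177267013, 'cx': 278.55829886895305, 'cy': 207.9462232118541, 'rvec': array([-2.41793922,  1.53830318,  0.24530479]), 'tvec': array([-0.62419939, -0.03937746,  0.38042741])}, array([[ 4.23642111e-01, -9.05829425e-01, -6.44346617e-04],
       [-8.61103696e-01, -4.02945148e-01,  3.10057467e-01],
       [-2.81118814e-01, -1.30798551e-01, -9.50717598e-01]]), array([-0.62419939, -0.03937746,  0.38042741])) [ 0.33747438 -0.53152577  0.37348611]
```

View pics/side0.png

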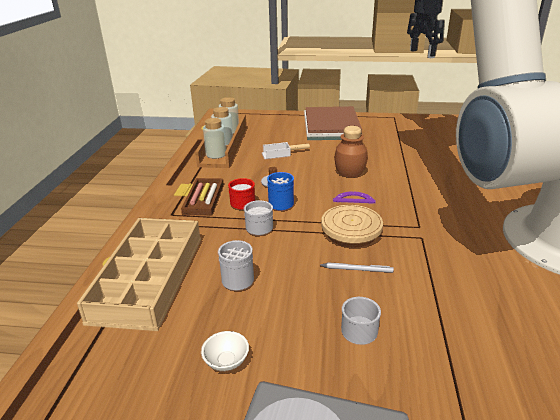

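View pics/top0.png

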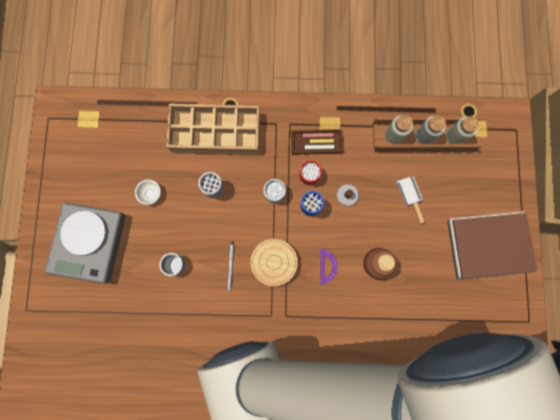

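View pics/wrist0.png

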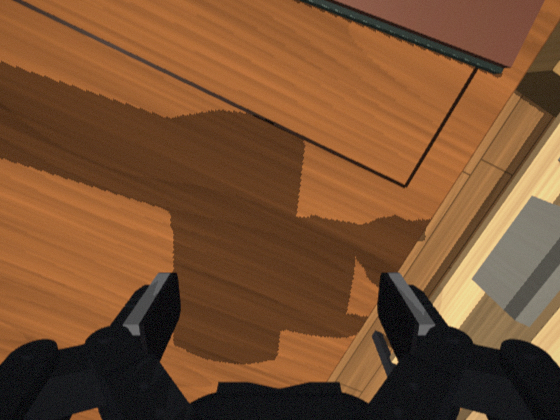

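The overview shows the pan at top (172,265), coarse sieve (210,184), fine sieve (275,190), lid (348,195), turntable (275,262) and pot (381,264). The red and blue look-alikes are at (311,173) and (313,204). Next I'll zoom in.

```bash
python3 - <<'E'
from h import *
im=np.load('top0.npy')
save('c1',im,(150,160,290,295),5)
save('c2',im,(260,150,400,285),5)
E
```

```text
(no output)
```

View pics/c1.png

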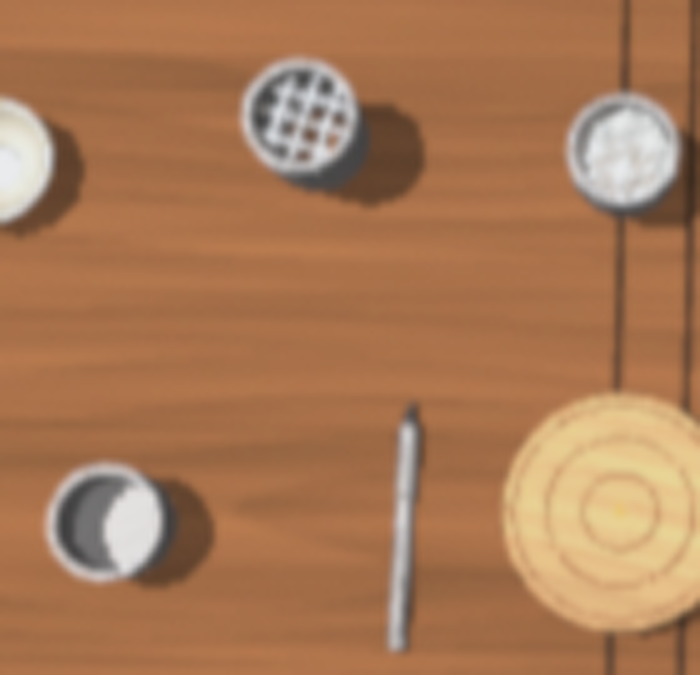

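View pics/c2.png

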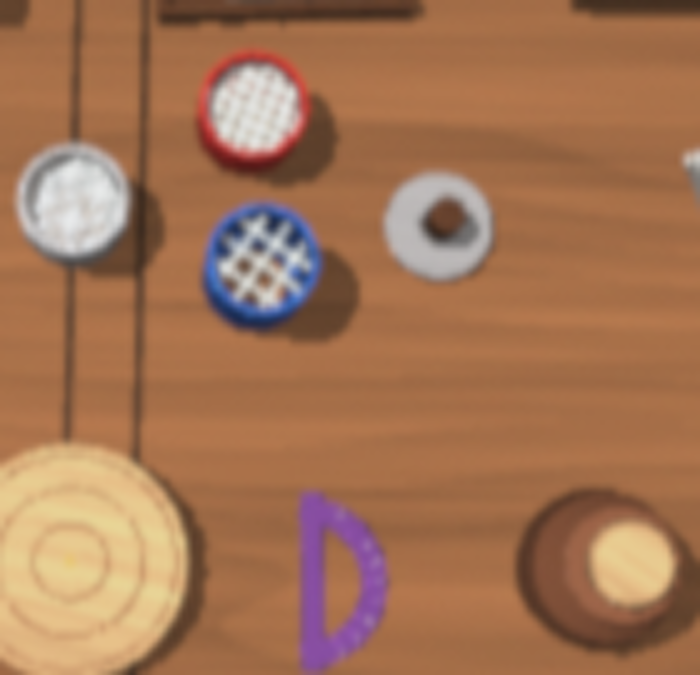

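```bash
python3 - <<'E'
from h import *
c=cam('top')
for n,u,v,z,ox,oy in [('pan',107,522,.046,150,160),('coarse',301,116,.074,150,160),('fine',623,151,.056,150,160),('tt',620,511,.034,150,160),('lid',439,226,.011,260,150),('pot',598,568,.06,260,150),('red',252,107,.056,260,150),('blue',265,260,.074,260,150),('tt2',70,560,.034,260,150)]:
    print(n,px2w(c,ox+(u+.5)/5-.5,oy+(v+.5)/5-.5,z).round(4))
s=robot.state()
from scipy.spatial.transform import Rotation as Ro
R=Ro.from_euler('xyz',s['ee_rot']).as_matrix();print(R.round(3),s['tcp_pos'])
E
```

```text
pan [0.4439 0.2957 0.046 ]
coarse [0.6659 0.1965 0.074 ]
fine [0.6544 0.0201 0.056 ]
tt [0.4565 0.017  0.034 ]
lid [ 0.6542 -0.1908  0.011 ]
pot [ 0.4582 -0.2683  0.06  ]
red [ 0.7105 -0.0787  0.056 ]
blue [ 0.6203 -0.0856  0.074 ]
tt2 [0.457  0.0171 0.034 ]
[[-0.     0.905  0.425]
 [ 0.001  0.425 -0.905]
 [-1.     0.    -0.001]] [ 0.26544527 -0.56553955  0.22183833]
```

```bash
cat >> h.py <<'E'
from scipy.spatial.transform import Rotation as Ro
def Rt(yaw): # tool x down, z at yaw
    x=np.array([0,0,-1.]); z=np.array([np.cos(yaw),np.sin(yaw),0]); return np.stack([x,np.cross(z,x),z],1)
def rel(p,yaw=0.):
    s=robot.state(); R=Ro.from_euler('xyz',s['ee_rot']).as_matrix()
    o=R.T@(np.array(p)-s['tcp_pos'])*1000; w=Ro.from_matrix(R.T@Rt(yaw)).as_rotvec(degrees=True)
    print(p,'off',o.round(1).tolist(),'tw',w.round(2).tolist())
def st():
    s=robot.state(); print('t',round(s['t'],2),s['tcp_pos'].round(4),'F',s['force'].round(1),'w',round(s['width'],4),'q',s['qpos'].round(2))
E
python3 - <<'E'
from h import *
rel([.42,0,.22]); rel([.444,.296,.16])
E
```

```text
[0.42, 0, 0.22] off [2.3, 380.2, -446.3] tw [-64.86, -0.04, -0.03]
[0.444, 0.296, 0.16] off [62.5, 527.7, -704.0] tw [-64.86, -0.04, -0.03]
```

Call:
{"fn": "carry_out", "kwargs": {"offset": [[0,38,-45],[0,76,-89],[0,114,-134],[1,152,-179],[1,190,-223],[1,228,-268],[1,266,-312],[2,304,-357],[2,342,-402],[2,380,-446],[2,380,-446]], "twist": [[-6.5,0,0],[-13,0,0],[-19.5,0,0],[-26,0,0],[-32.5,0,0],[-39,0,0],[-45.5,0,0],[-52,0,0],[-58.5,0,0],[-64.9,0,0],[-64.9,0,0]], "jaw": 1}}

```text
t: 1.52
tcp_pos: [0.4204, 0.0031, 0.2203]
ee_rot: [1.658, 1.569, 1.666]
force: [0.9, 0.2, -0.8]
width: 0.0857
```

```bash
python3 - <<'E'
from h import *
st(); im=robot.grab_frame('wrist'); save('w1',im); st()
c=cam('wrist')
print(w2px(c,[.4565,.017,.034]),w2px(c,[.6544,.0201,.056]))
rel([.444,.296,.16])
E
```

```text
t 1.52 [0.4204 0.0031 0.2203] F [ 0.9  0.2 -0.8] w 0.0857 q [-0.14  0.21  1.82  0.    1.11 -0.14]
t 1.57 [0.42   0.0013 0.2202] F [-0.7 -0.8  0.6] w 0.0858 q [-0.14  0.21  1.82  0.    1.11 -0.15]
[315.67499441 163.99154446] [531.59815084 165.87884016]
[0.444, 0.296, 0.16] off [60.4, 294.5, 25.4] tw [0.27, -0.03, -0.05]
```

View pics/w1.png

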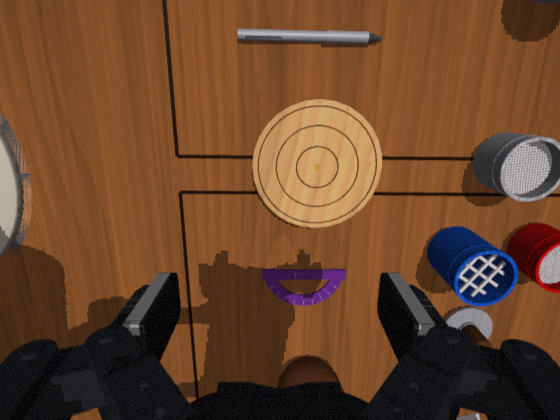

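```bash
python3 - <<'E'
from h import *
c=cam('wrist'); print(px2w(c,317.3,165.7,.034).round(4), px2w(c,527,168,.056).round(4))
E
```

```text
[0.4582 0.0153 0.034 ] [0.6506 0.0181 0.056 ]
```

Call:
{"fn": "carry_out", "kwargs": {"offset": [[10,49,4],[20,98,8],[30,147,12],[40,196,17],[50,245,21],[60,294,25],[60,294,25],[60,294,25]], "twist": [[0,0,0],[0,0,0],[0,0,0],[0,0,0],[0.3,0,0],[0.3,0,0],[0.3,0,0],[0.3,0,0]]}}

```text
t: 2.58
tcp_pos: [0.4438, 0.2941, 0.1603]
ee_rot: [2.963, 1.57, 2.962]
force: [-0.2, -0.4, -0.2]
width: 0.0855
```

```bash
python3 - <<'E'
from h import *
st(); im=robot.grab_frame('wrist'); save('w2',im,(140,60,420,270),2.8)
c=cam('wrist')
print(w2px(c,[.4439,.2957,.046]))
E
```

```text
t 2.58 [0.4438 0.2941 0.1603] F [-0.2 -0.4 -0.2] w 0.0855 q [0.47 0.44 1.65 0.   1.06 0.47]
[278.88122775 197.63091149]
```

View pics/w2.png

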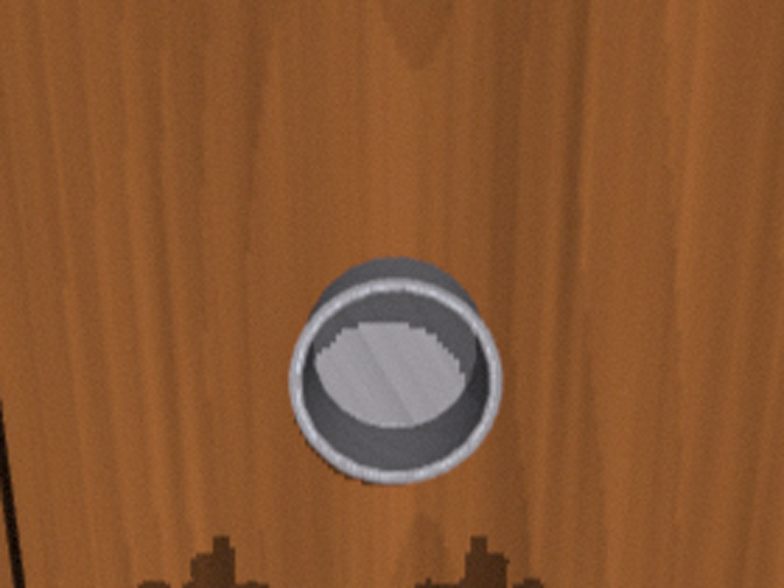

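The wrist view shows the pan rim centred at about px (281,196), within 2 mm of the top estimate. Descending now.

```bash
python3 - <<'E'
from h import *
st();c=cam('wrist'); print(px2w(c,280.9,195.7,.046).round(4))
rel([.4448,.2964,.026])
E
```

```text
t 2.62 [0.4439 0.2939 0.1605] F [ 0.1 -0.9 -1.1] w 0.0854 q [0.47 0.44 1.65 0.   1.06 0.47]
[0.4455 0.2973 0.046 ]
[0.4448, 0.2964, 0.026] off [134.5, 2.4, 1.0] tw [-0.13, -0.05, -0.02]
```

Call:
{"fn": "carry_out", "kwargs": {"offset": [[40,3,1],[80,3,1],[115,3,1],[134,3,1],[134,3,1],[134,3,1]], "twist": [[0,0,0],[0,0,0],[0,0,0],[0,0,0],[0,0,0],[0,0,0]]}}

```text
t: 3.38
tcp_pos: [0.4454, 0.2965, 0.0275]
ee_rot: [1.435, 1.57, 1.431]
force: [0.2, -0.6, 1.2]
width: 0.0854
```

Call:
{"fn": "carry_out", "kwargs": {"offset": [[0,0,0],[0,0,0],[0,0,0],[0,0,0],[0,0,0],[0,0,0]], "twist": [[0,0,0],[0,0,0],[0,0,0],[0,0,0],[0,0,0],[0,0,0]], "jaw": -0.2, "newtons": 35}}

```text
t: 4.12
tcp_pos: [0.446, 0.2966, 0.0289]
ee_rot: [0.698, 1.568, 0.695]
force: [-2.4, -4.0, 20.0]
width: 0.057
```

```bash
python3 - <<'E'
from h import *
st(); print(robot.tip_extent); im=robot.grab_frame('wrist'); save('w3',im); im=robot.grab_frame('side'); save('s3',im,(270,230,470,380),4);st()
E
```

```text
t 4.12 [0.446  0.2966 0.0289] F [-2.4 -4.  20. ] w 0.057 q [0.47 0.64 1.75 0.   0.75 0.48]
0.017
t 4.22 [0.446  0.2966 0.0289] F [-2.3 -3.8 20.1] w 0.0572 q [0.47 0.64 1.75 0.   0.75 0.48]
```

View pics/w3.png

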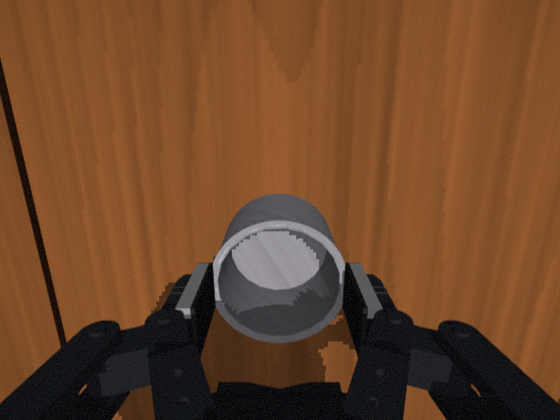

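View pics/s3.png

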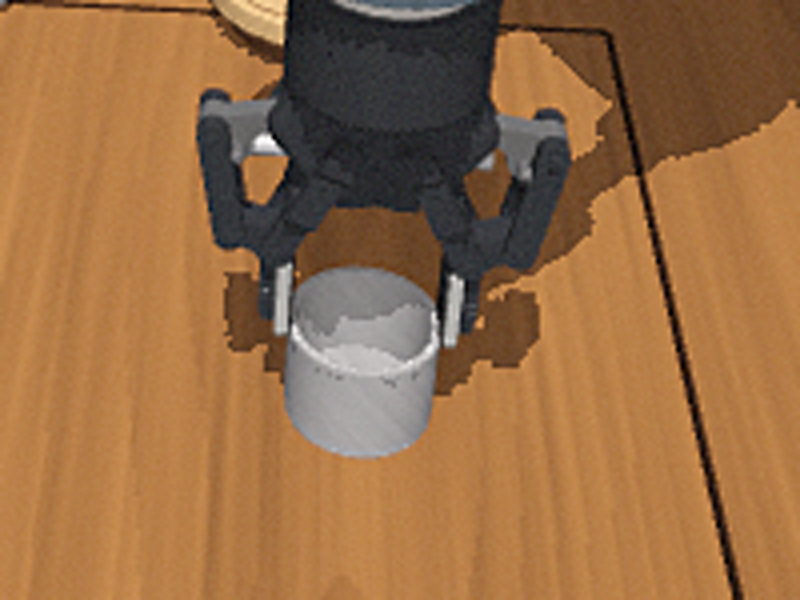

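```bash
python3 - <<'E'
from h import *
rel([.446,.2966,.12]); rel([.4575,.017,.12])
E
```

```text
[0.446, 0.2966, 0.12] off [-91.1, 0.2, 0.2] tw [-0.2, 0.11, -0.09]
[0.4575, 0.017, 0.12] off [-91.5, -279.4, 12.7] tw [-0.2, 0.11, -0.09]
```

Call:
{"fn": "carry_out", "kwargs": {"offset": [[-25,0,0],[-60,0,0],[-91,-20,1],[-91,-65,3],[-91,-110,5],[-91,-160,7],[-91,-205,9],[-91,-245,11],[-91,-270,12],[-91,-279,13],[-91,-279,13],[-91,-279,13]], "twist": [[0,0,0],[0,0,0],[0,0,0],[0,0,0],[0,0,0],[0,0,0],[0,0,0],[0,0,0],[0,0,0],[0,0,0],[0,0,0],[0,0,0]]}}

```text
t: 5.72
tcp_pos: [0.4578, 0.0182, 0.1195]
ee_rot: [0.732, 1.568, 0.729]
force: [-0.3, -0.3, -1.1]
width: 0.0566
```

```bash
python3 - <<'E'
from h import *
st(); im=robot.grab_frame('wrist'); save('w4',im); im=robot.grab_frame('side'); save('s4',im,(270,120,470,270),4);im=robot.grab_frame('top'); save('t4',im,(200,190,340,295),5)
rel([.4575,.0170,.063])
E
```

```text
t 5.72 [0.4578 0.0182 0.1195] F [-0.3 -0.3 -1.1] w 0.0566 q [-0.09  0.41  1.87  0.    0.86 -0.09]
[0.4575, 0.017, 0.063] off [56.5, -1.2, -0.4] tw [-0.14, 0.1, -0.09]
```

View pics/w4.png

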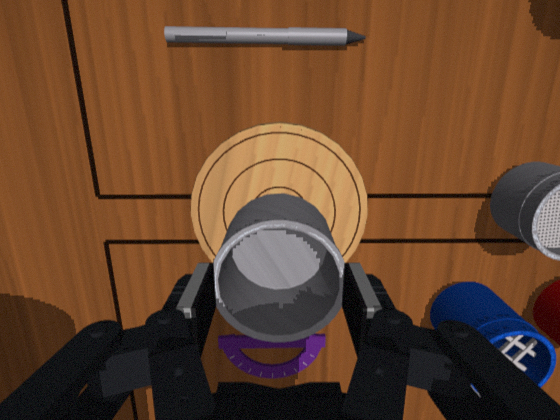

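View pics/s4.png

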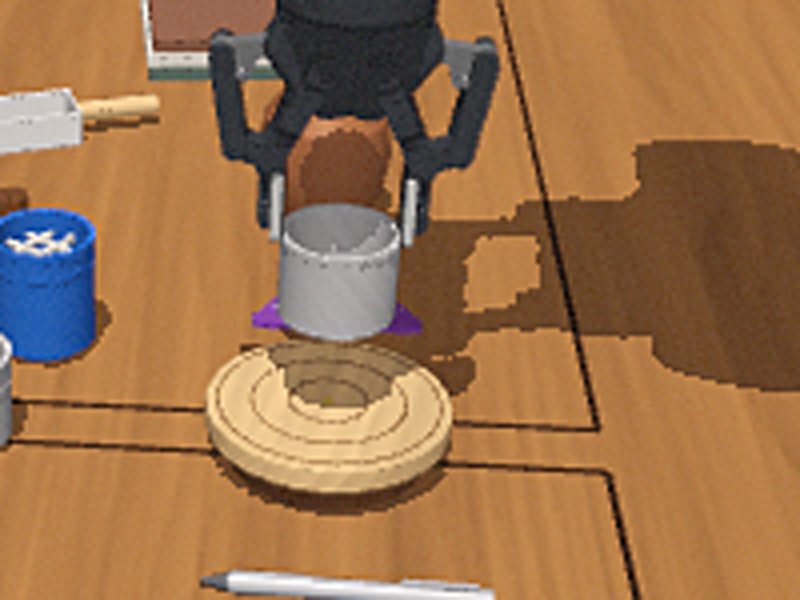

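View pics/t4.png

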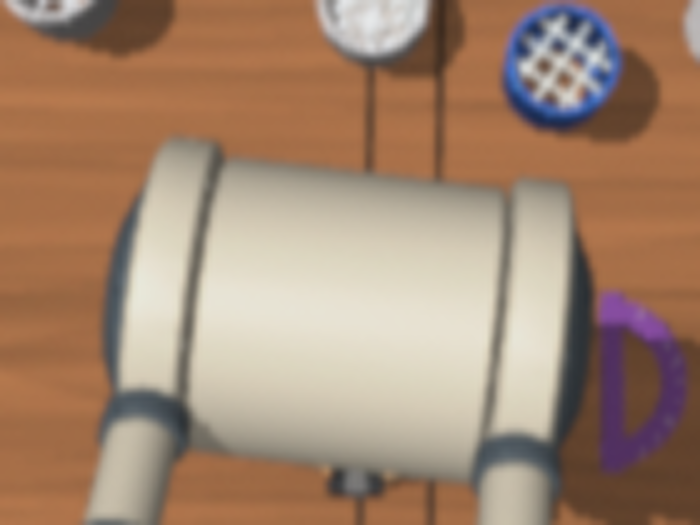

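```bash
python3 - <<'E'
from h import *
c=cam('wrist');st(); print(px2w(c,280,281,.1366)); print(w2px(c,[.4575,.0174,.1366]),w2px(c,[.4575,.0171,.034]))
E
```

```text
t 5.88 [0.4578 0.0181 0.1195] F [ 0.6  0.2 -1.9] w 0.0569 q [-0.09  0.41  1.87  0.    0.86 -0.09]
[0.4582862  0.02010509 0.1366    ]
[278.24423759 286.40430766] [278.13409101 212.67577852]
```

Call:
{"fn": "carry_out", "kwargs": {"offset": [[20,-1.5,0],[38,-1.5,0],[48,-1.5,0],[53,-1.5,0],[56,-1.5,0],[57,-1.5,0],[57,-1.5,0]], "twist": [[0,0,0],[0,0,0],[0,0,0],[0,0,0],[0,0,0],[0,0,0],[0,0,0]]}}

```text
t: 6.75
tcp_pos: [0.4581, 0.0167, 0.0631]
ee_rot: [0.54, 1.568, 0.538]
force: [-1.7, 0.5, 7.8]
width: 0.0566
```

```bash
python3 - <<'E'
from h import *
st(); im=robot.grab_frame('side'); save('s5',im,(270,120,470,270),4)
E
```

```text
t 6.75 [0.4581 0.0167 0.0631] F [-1.7  0.5  7.8] w 0.0566 q [-0.1   0.51  1.92  0.    0.7  -0.09]
```

View pics/s5.png

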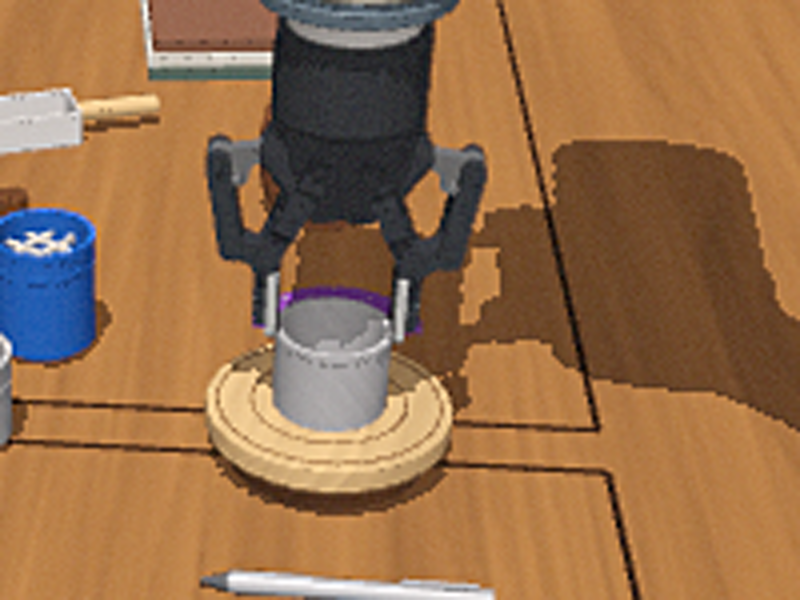

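The pan is in contact with the turntable (8 N). Releasing and lifting.

Call:
{"fn": "carry_out", "kwargs": {"offset": [[0,0,0],[0,0,0],[0,0,0],[0,0,0],[0,0,0],[0,0,0],[-20,0,0],[-60,0,0],[-110,0,0],[-150,0,0],[-150,0,0]], "twist": [[0,0,0],[0,0,0],[0,0,0],[0,0,0],[0,0,0],[0,0,0],[0,0,0],[0,0,0],[0,0,0],[0,0,0],[0,0,0]], "jaw": 1}}

```text
t: 8.18
tcp_pos: [0.4591, 0.0164, 0.2158]
ee_rot: [0.133, 1.563, 0.131]
force: [-0.2, 0.0, 0.3]
width: 0.0852
```

```bash
python3 - <<'E'
from h import *
st(); im=robot.grab_frame('wrist'); save('w6',im,(180,60,380,210),4); c=cam('wrist')
print(w2px(c,[.458,.017,.08]), w2px(c,[.458,.017,.034]))
rel([.653,.020,.16])
E
```

```text
t 8.18 [0.4591 0.0164 0.2158] F [-0.2  0.   0.3] w 0.0852 q [-0.1   0.27  1.75  0.    1.12 -0.09]
[277.64541172 192.72689267] [277.5280774  180.29260307]
[0.653, 0.02, 0.16] off [55.1, 4.0, 194.5] tw [-0.14, 0.3, -0.08]
```

View pics/w6.png

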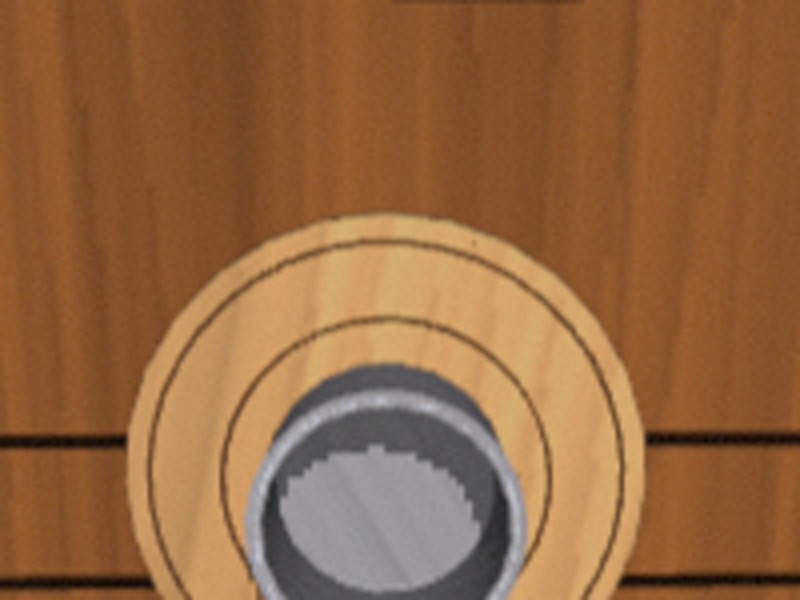

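```bash
python3 - <<'E'
from h import *
c=cam('wrist')
def ext(x,y,z,r):
    a=np.linspace(0,2*np.pi,721); P=np.array([w2px(c,[x+r*np.cos(t),y+r*np.sin(t),z]) for t in a]); 
    return ((P.min(0)-[180,60])*4+1.5).round(1),((P.max(0)-[180,60])*4+1.5).round(1)
print(ext(.458,.017,.08,.03),'meas x246..526 top388')
print(ext(.458,.017,.034,.065),'meas x127..645 top213')
E
```

```text
(array([252.5, 393.5]), array([531.5, 662.9])) meas x246..526 top388
(array([127.6, 209.6]), array([655.1, 725.3])) meas x127..645 top213
```

Call:
{"fn": "carry_out", "kwargs": {"offset": [[13,1,50],[28,2,100],[42,3,150],[55,4,194],[55,4,194],[55,4,194]], "twist": [[0,0,0],[0,0.3,0],[0,0.3,0],[0,0.3,0],[0,0.3,0],[0,0.3,0]]}}

```text
t: 8.98
tcp_pos: [0.6514, 0.0201, 0.1587]
ee_rot: [2.651, 1.568, 2.649]
force: [0.6, -0.4, 0.0]
width: 0.0851
```

```bash
python3 - <<'E'
from h import *
st(); im=robot.grab_frame('wrist'); save('w7',im,(180,110,380,260),4); c=cam('wrist')
def ext(x,y,z,r):
    a=np.linspace(0,2*np.pi,721); P=np.array([w2px(c,[x+r*np.cos(t),y+r*np.sin(t),z]) for t in a]); 
    return ((P.min(0)-[180,110])*4+1.5).round(1),((P.max(0)-[180,110])*4+1.5).round(1)
print(ext(.653,.020,.056,.03))
E
```

```text
t 8.97 [0.6514 0.0201 0.1587] F [ 0.6 -0.4  0. ] w 0.0851 q [-0.06  0.59  1.35  0.    1.21 -0.06]
(array([251.4, 225. ]), array([560.8, 520.5]))
```

View pics/w7.png

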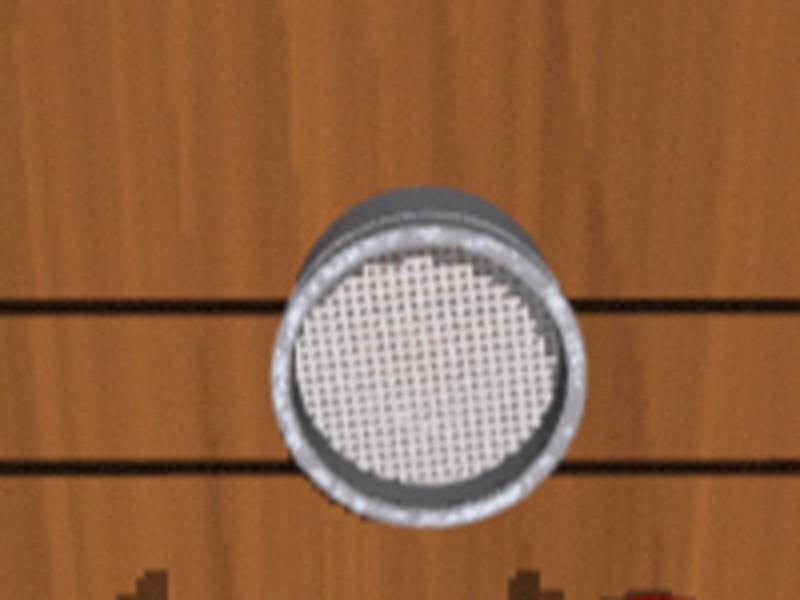

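```bash
python3 - <<'E'
from h import *
st(); im=robot.grab_frame('wrist'); save('w7',im,(180,110,380,260),4);
rel([.656,.0195,.032])
E
```

```text
t 9.03 [0.6513 0.0201 0.1594] F [ 0.1  0.  -0.3] w 0.0857 q [-0.06  0.59  1.35  0.    1.21 -0.06]
[0.656, 0.0195, 0.032] off [127.9, -0.7, 4.7] tw [-0.14, -0.06, -0.08]
```

View pics/w7.png

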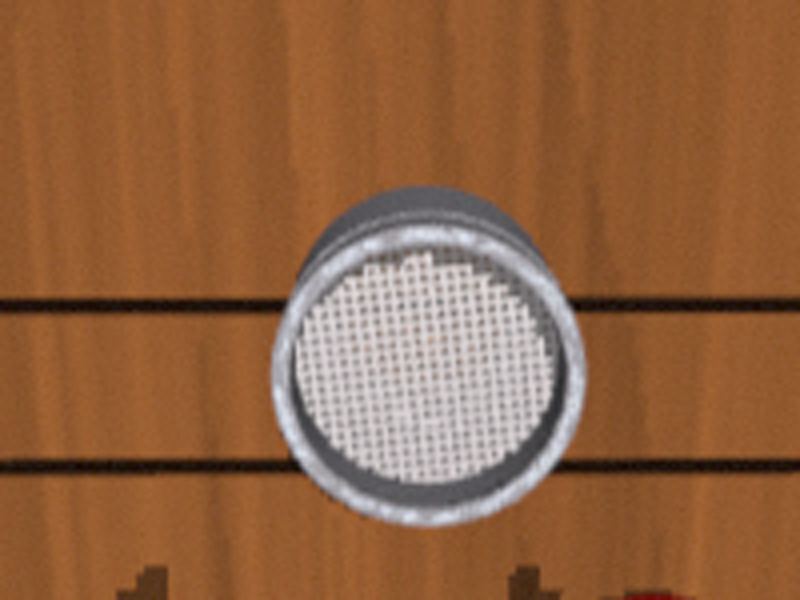

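Call:
{"fn": "carry_out", "kwargs": {"offset": [[40,-0.7,5],[80,-0.7,5],[110,-0.7,5],[128,-0.7,5],[128,-0.7,5],[128,-0.7,5]], "twist": [[0,0,0],[0,0,0],[0,0,0],[0,0,0],[0,0,0],[0,0,0]]}}

```text
t: 9.82
tcp_pos: [0.657, 0.0195, 0.0332]
ee_rot: [1.065, 1.569, 1.063]
force: [-0.3, 0.2, 0.3]
width: 0.0854
```

Call:
{"fn": "carry_out", "kwargs": {"offset": [[0,0,0],[0,0,0],[0,0,0],[0,0,0],[0,0,0],[0,0,0]], "twist": [[0,0,0],[0,0,0],[0,0,0],[0,0,0],[0,0,0],[0,0,0]], "jaw": -0.2, "newtons": 35}}

```text
t: 10.58
tcp_pos: [0.6577, 0.0194, 0.0349]
ee_rot: [0.388, 1.568, 0.386]
force: [-3.7, 0.5, 15.9]
width: 0.0583
```

```bash
python3 - <<'E'
from h import *
st(); rel([.656,.0195,.17]); rel([.458,.0167,.17])
E
```

```text
t 10.57 [0.6577 0.0194 0.0349] F [-3.7  0.5 15.9] w 0.0583 q [-0.06  0.75  1.43  0.    0.96 -0.06]
[0.656, 0.0195, 0.17] off [-135.1, 0.2, -1.3] tw [-0.14, 0.16, -0.06]
[0.458, 0.0167, 0.17] off [-135.6, -3.1, -199.3] tw [-0.14, 0.16, -0.06]
```

Call:
{"fn": "carry_out", "kwargs": {"offset": [[-30,0,0],[-75,0,0],[-120,0,0],[-135,0,-20],[-135,-1,-65],[-135,-2,-110],[-135,-2,-150],[-135,-3,-180],[-135,-3,-199],[-135,-3,-199],[-135,-3,-199]], "twist": [[0,0,0],[0,0,0],[0,0,0],[0,0,0],[0,0,0],[0,0,0],[0,0,0],[0,0,0],[0,0,0],[0,0,0],[0,0,0]]}}

```text
t: 11.95
tcp_pos: [0.4593, 0.0167, 0.1698]
ee_rot: [0.246, 1.567, 0.244]
force: [-0.2, 0.3, -1.8]
width: 0.058
```

```bash
cat >> h.py <<'E'
def ext(c,x,y,z,r):
    a=np.linspace(0,2*np.pi,361); P=np.array([w2px(c,[x+r*np.cos(t),y+r*np.sin(t),z]) for t in a]); print('ext',x,y,z,P.min(0).round(1),P.max(0).round(1))
E
python3 - <<'E'
from h import *
st(); c=cam('wrist'); im=robot.grab_frame('wrist'); save('w8',im,(140,120,420,330),2.8); im=robot.grab_frame('side'); save('s8',im,(270,100,470,250),4)
st(); s=robot.state()['tcp_pos']
ext(c,s[0],s[1],s[2]-.0349+.056,.03); ext(c,s[0],s[1],.08,.03)
rel([.458,.0167,.108])
E
```

```text
t 11.95 [0.4593 0.0167 0.1698] F [-0.2  0.3 -1.8] w 0.058 q [-0.09  0.33  1.81  0.    1.   -0.09]
t 12.05 [0.4593 0.0167 0.1695] F [ 0.2  0.2 -1.9] w 0.0583 q [-0.09  0.33  1.81  0.    1.   -0.09]
ext 0.4592865753099448 0.016734620015040197 0.19060208266915513 [209.4 224.6] [348.3 346.7]
ext 0.4592865753099448 0.016734620015040197 0.08 [237.5 169.4] [318.8 246.6]
[0.458, 0.0167, 0.108] off [61.5, -0.1, -1.5] tw [-0.14, 0.2, -0.06]
```

View pics/w8.png

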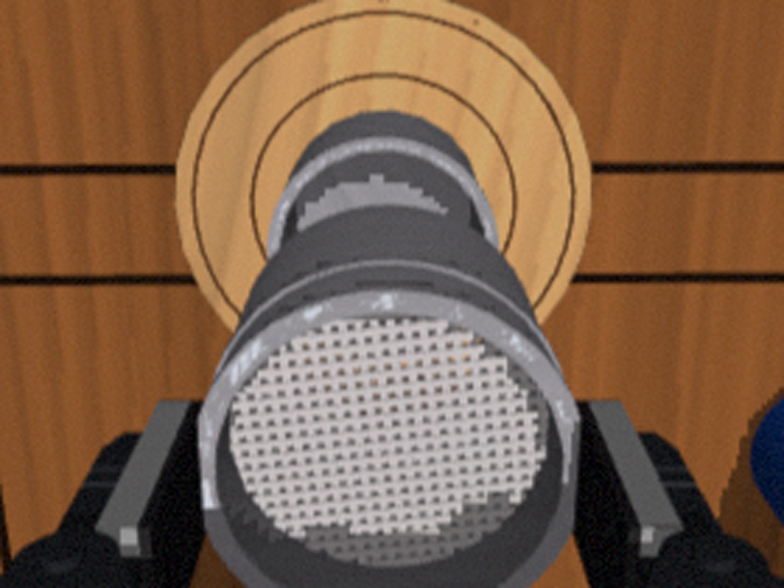

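View pics/s8.png

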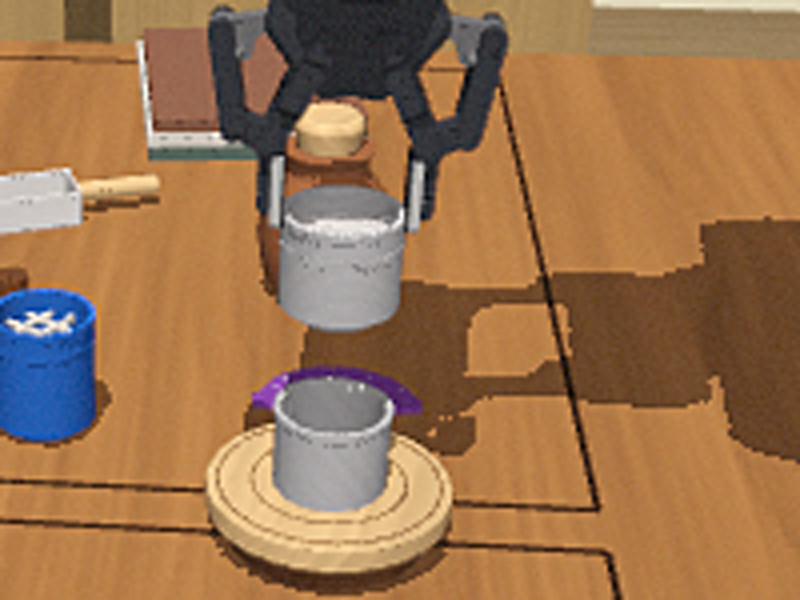

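Call:
{"fn": "carry_out", "kwargs": {"offset": [[18,0,-1],[34,0,-1.2],[44,0,-1.2],[50,0,-1.2],[54,0,-1.2],[57,0,-1.2],[60,0,-1.2],[61.5,0,-1.2],[61.5,0,-1.2]], "twist": [[0,0.2,0],[0,0.2,0],[0,0.2,0],[0,0.2,0],[0,0.2,0],[0,0.2,0],[0,0.2,0],[0,0.2,0],[0,0.2,0]]}}

```text
t: 13.18
tcp_pos: [0.4584, 0.0168, 0.1082]
ee_rot: [1.213, 1.57, 1.21]
force: [-0.3, -0.0, 1.2]
width: 0.058
```

```bash
python3 - <<'E'
from h import *
st(); im=robot.grab_frame('side'); save('s9',im,(270,100,470,250),4);st()
E
```

```text
t 13.18 [0.4584 0.0168 0.1082] F [-0.3 -0.   1.2] w 0.058 q [-0.09  0.43  1.88  0.    0.83 -0.09]
t 13.22 [0.4584 0.0168 0.1082] F [ 0.1 -0.   1.7] w 0.0581 q [-0.09  0.43  1.88  0.    0.83 -0.09]
```

View pics/s9.png

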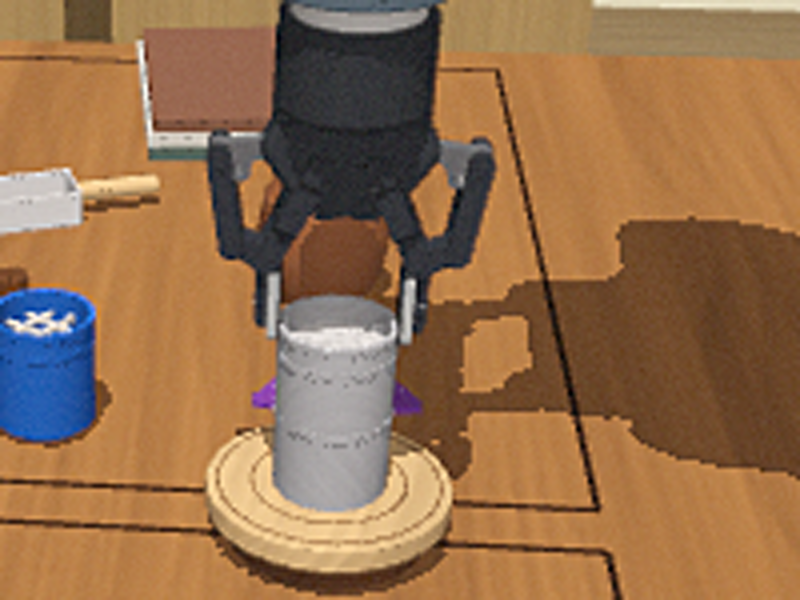

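Seated visually, with contact just starting. I'll press down 2 mm more, then release and lift.

Call:
{"fn": "carry_out", "kwargs": {"offset": [[1,0,0],[2,0,0],[2,0,0]], "twist": [[0,0,0],[0,0,0],[0,0,0]]}}

```text
t: 13.6
tcp_pos: [0.4586, 0.0168, 0.1076]
ee_rot: [0.45, 1.569, 0.448]
force: [-10.9, 1.2, 39.1]
width: 0.0583
```

Call:
{"fn": "carry_out", "kwargs": {"offset": [[0,0,0],[0,0,0],[0,0,0],[0,0,0],[0,0,0],[0,0,0],[-20,0,0],[-60,0,0],[-110,0,0],[-110,0,0]], "twist": [[0,0,0],[0,0,0],[0,0,0],[0,0,0],[0,0,0],[0,0,0],[0,0,0],[0,0,0],[0,0,0],[0,0,0]], "jaw": 1}}

```text
t: 14.85
tcp_pos: [0.4602, 0.0166, 0.2207]
ee_rot: [0.039, 1.563, 0.036]
force: [0.0, -0.2, -0.8]
width: 0.0854
```

```bash
python3 - <<'E'
from h import *
st(); c=cam('wrist'); im=robot.grab_frame('wrist'); save('w10',im,(140,120,420,330),2.8); im=robot.grab_frame('side'); save('s10',im,(270,100,470,250),4)
ext(c,.4582,.0167,.129,.03)
rel([.668,.197,.19])
E
```

```text
t 14.85 [0.4602 0.0166 0.2207] F [ 0.  -0.2 -0.8] w 0.0854 q [-0.09  0.26  1.74  0.    1.13 -0.09]
ext 0.4582 0.0167 0.129 [234.7 168.6] [315.4 245.4]
[0.668, 0.197, 0.19] off [28.3, 180.8, 209.1] tw [-0.13, 0.15, -0.04]
```

View pics/w10.png

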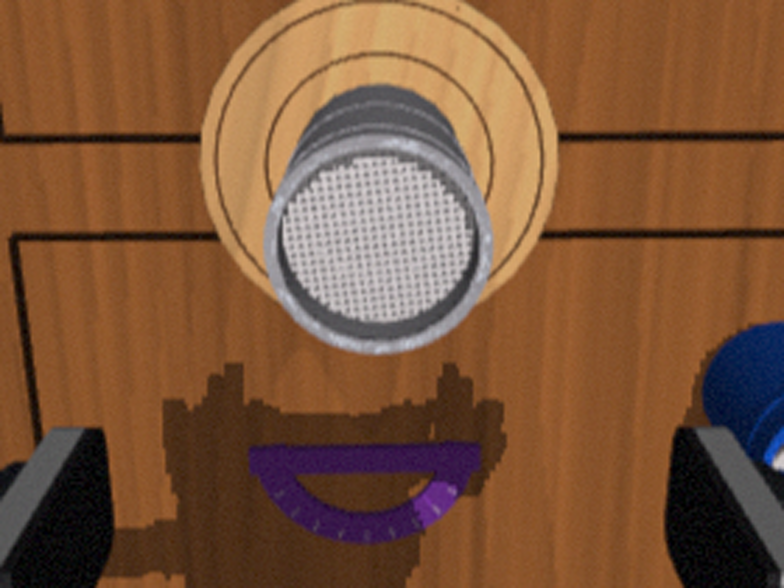

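View pics/s10.png

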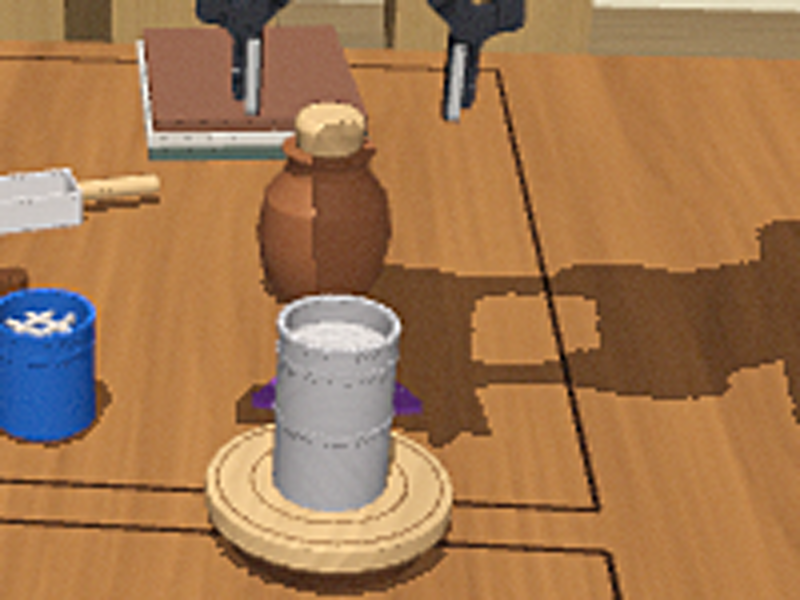

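Call:
{"fn": "carry_out", "kwargs": {"offset": [[5,36,42],[10,72,84],[16,108,126],[22,145,168],[28,181,209],[28,181,209],[28,181,209]], "twist": [[0,0.2,0],[0,0.2,0],[0,0.2,0],[0,0.2,0],[0,0.2,0],[0,0.2,0],[0,0.2,0]]}}

```text
t: 15.82
tcp_pos: [0.6669, 0.1969, 0.1885]
ee_rot: [3.138, 1.567, 3.136]
force: [-0.0, -0.1, 0.5]
width: 0.0854
```

```bash
python3 - <<'E'
from h import *
robot.grab_frame('wrist'); st(); c=cam('wrist'); im=robot.grab_frame('wrist'); save('w11',im,(140,80,420,290),2.8)
ext(c,.669,.197,.074,.03)
rel([.669,.197,.040])
E
```

```text
t 15.88 [0.6668 0.1966 0.1893] F [ 0.  -0.3  0. ] w 0.0856 q [0.2  0.62 1.19 0.   1.33 0.2 ]
ext 0.669 0.197 0.074 [244.7 162.1] [318.9 233.4]
[0.669, 0.197, 0.04] off [149.8, 0.5, 2.4] tw [-0.17, -0.14, -0.02]
```

View pics/w11.png

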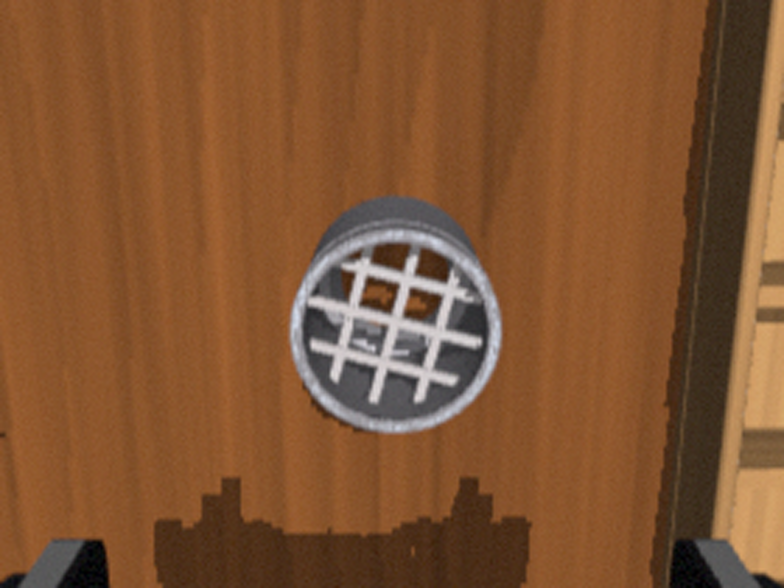

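Call:
{"fn": "carry_out", "kwargs": {"offset": [[45,0.5,2.4],[90,0.5,2.4],[130,0.5,2.4],[150,0.5,2.4],[150,0.5,2.4],[150,0.5,2.4]], "twist": [[0,-0.1,0],[0,-0.1,0],[0,-0.1,0],[0,-0.1,0],[0,-0.1,0],[0,-0.1,0]]}}

```text
t: 16.68
tcp_pos: [0.67, 0.197, 0.0416]
ee_rot: [0.459, 1.569, 0.456]
force: [0.4, 0.5, 0.4]
width: 0.0853
```

Call:
{"fn": "carry_out", "kwargs": {"offset": [[0,0,0],[0,0,0],[0,0,0],[0,0,0],[0,0,0],[0,0,0]], "twist": [[0,0,0],[0,0,0],[0,0,0],[0,0,0],[0,0,0],[0,0,0]], "jaw": -0.2, "newtons": 35}}

```text
t: 17.42
tcp_pos: [0.6708, 0.1972, 0.0433]
ee_rot: [0.324, 1.567, 0.321]
force: [-2.1, -0.1, 12.7]
width: 0.0583
```

```bash
python3 - <<'E'
from h import *
st(); rel([.669,.197,.225]); rel([.4582,.0167,.225])
E
```

```text
t 17.43 [0.6708 0.1972 0.0433] F [-2.1 -0.1 12.7] w 0.0583 q [0.2  0.78 1.31 0.   1.05 0.2 ]
[0.669, 0.197, 0.225] off [-181.7, -0.0, -1.1] tw [-0.17, 0.22, -0.07]
[0.4582, 0.0167, 0.225] off [-182.8, -180.9, -211.3] tw [-0.17, 0.22, -0.07]
```

Call:
{"fn": "carry_out", "kwargs": {"offset": [[-30,0,0],[-80,0,0],[-130,0,0],[-175,-10,-12],[-183,-45,-52],[-183,-82,-95],[-183,-117,-137],[-183,-148,-173],[-183,-170,-199],[-183,-181,-211],[-183,-181,-211],[-183,-181,-211]], "twist": [[0,0.2,0],[0,0.2,0],[0,0.2,0],[0,0.2,0],[0,0.2,0],[0,0.2,0],[0,0.2,0],[0,0.2,0],[0,0.2,0],[0,0.2,0],[0,0.2,0],[0,0.2,0]]}}

```text
t: 18.92
tcp_pos: [0.4596, 0.0171, 0.2254]
ee_rot: [0.825, 1.569, 0.822]
force: [0.0, -0.4, -2.1]
width: 0.0581
```

```bash

python3 - <<'E'
from h import *
st(); robot.grab_frame('side');c=cam('wrist'); im=robot.grab_frame('wrist'); save('w12',im,(140,120,420,330),2.8); im=robot.grab_frame('side'); save('s12',im,(270,70,470,220),4)
st(); s=robot.state()['tcp_pos']
ext(c,s[0],s[1],s[2]-.0433+.074,.03); ext(c,.4582,.0167,.129,.03)
rel([.4582,.0167,.166])
E
```

```text
t 18.93 [0.4596 0.0171 0.2254] F [ 0.  -0.4 -2.1] w 0.0581 q [-0.09  0.26  1.73  0.    1.15 -0.09]
t 19.07 [0.4592 0.0171 0.2251] F [-0.5 -0.3 -1.3] w 0.058 q [-0.09  0.26  1.73  0.    1.15 -0.09]
ext 0.459171067717745 0.017138947961123183 0.25584348044859895 [204.  233.7] [352.1 362.3]
ext 0.4582 0.0167 0.129 [237.2 168.3] [316.5 243.8]
[0.4582, 0.0167, 0.166] off [59.1, -0.5, -1.0] tw [-0.13, 0.03, -0.08]
```

View pics/w12.png

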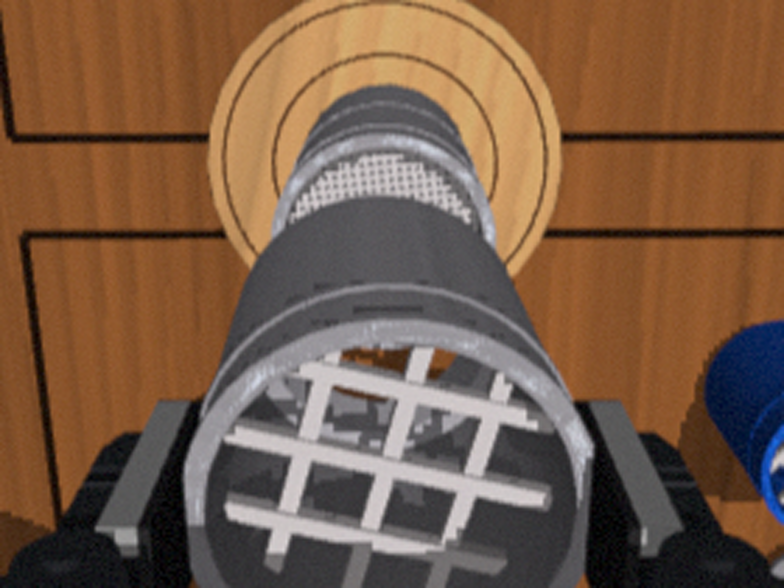

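View pics/s12.png

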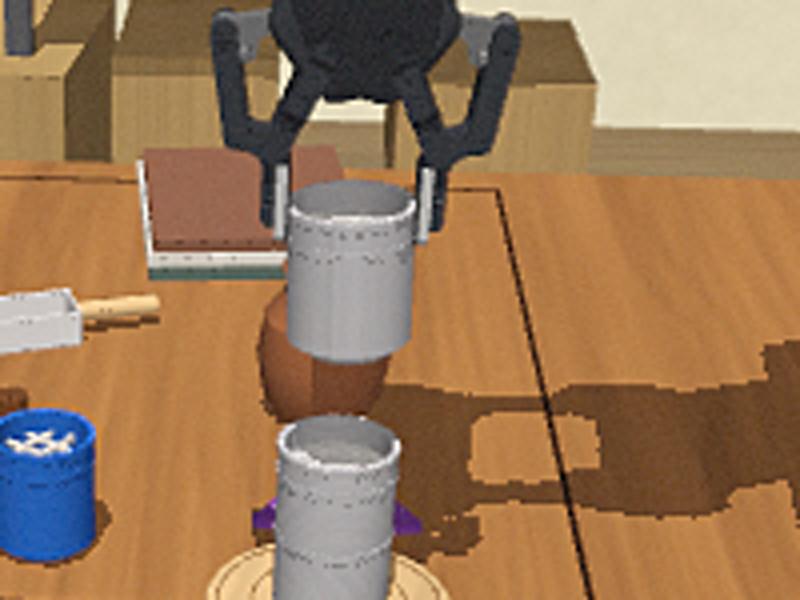

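Call:
{"fn": "carry_out", "kwargs": {"offset": [[16,0,-1],[30,0,-1.2],[40,0,-1.2],[47,0,-1.2],[52,0,-1.2],[56,0,-1.2],[58,0,-1.2],[59.5,0,-1.2],[60.5,0,-1.2],[60.5,0,-1.2]], "twist": [[0,0,0],[0,0,0],[0,0,0],[0,0,0],[0,0,0],[0,0,0],[0,0,0],[0,0,0],[0,0,0],[0,0,0]]}}

```text
t: 20.32
tcp_pos: [0.4589, 0.0171, 0.1654]
ee_rot: [0.426, 1.568, 0.424]
force: [-0.1, 0.7, 10.3]
width: 0.0585
```

```bash
python3 - <<'E'
from h import *
st(); im=robot.grab_frame('side'); save('s13',im,(270,70,470,270),3)
E
```

```text
t 20.32 [0.4589 0.0171 0.1654] F [-0.1  0.7 10.3] w 0.0585 q [-0.09  0.34  1.81  0.    0.99 -0.09]
```

View pics/s13.png

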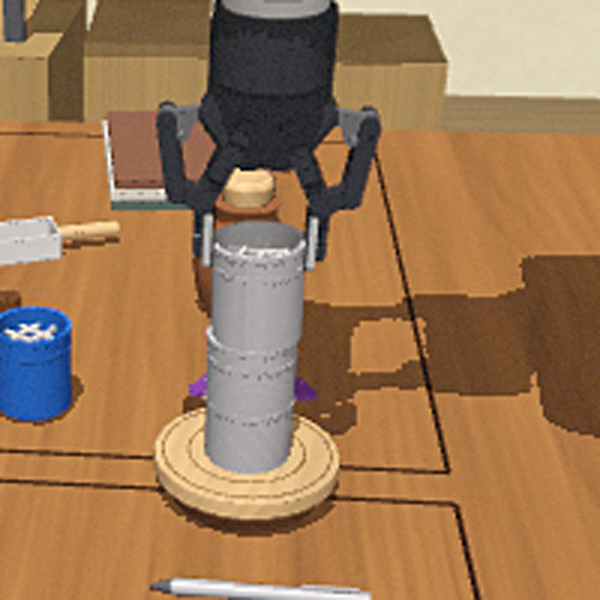

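```bash
python3 - <<'E'
from h import *
st(); im=robot.grab_frame('side'); np.save('sd.npy',im); save('s14',im,(310,140,400,240),6); im=robot.grab_frame('wrist'); save('w14',im,(140,120,420,330),2.8)
E
```

```text
t 20.38 [0.4588 0.0171 0.1654] F [-1.2  0.3  9.6] w 0.0581 q [-0.09  0.34  1.81  0.    0.99 -0.09]
```

View pics/s14.png

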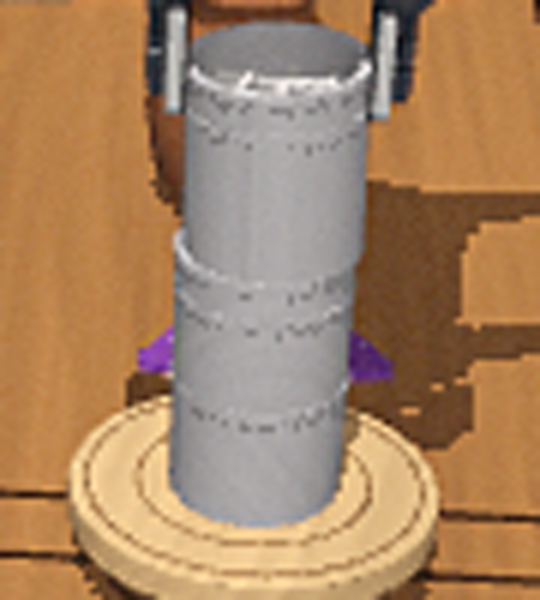

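View pics/w14.png

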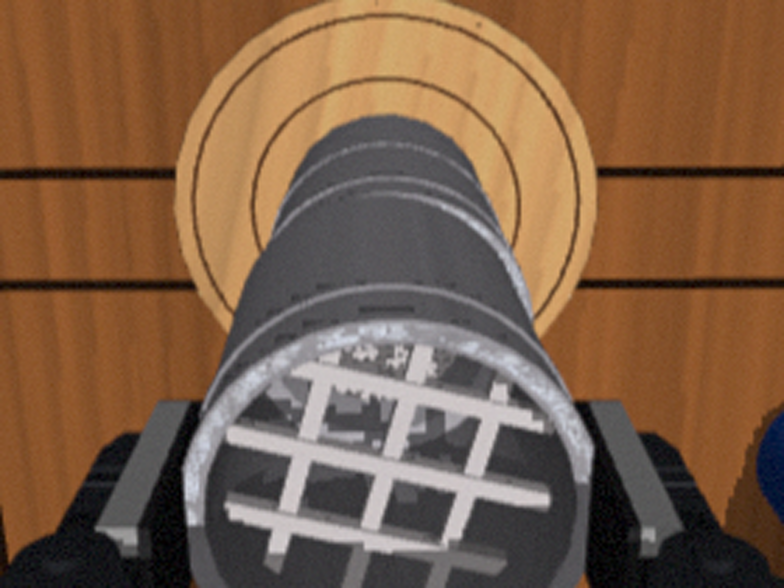

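```bash
python3 - <<'E'
from h import *
c=cam('side')
for z in(.034,.079,.08,.128,.129,.130,.196):
    ext(c,.4585,.017,z,.03)
E
```

```text
ext 0.4585 0.017 0.034 [337.1 212.4] [365.8 227.8]
ext 0.4585 0.017 0.079 [338.  194.3] [367.3 209.1]
ext 0.4585 0.017 0.08 [338.  193.9] [367.3 208.7]
ext 0.4585 0.017 0.128 [338.9 173.7] [369.  187.8]
ext 0.4585 0.017 0.129 [338.9 173.3] [369.1 187.3]
ext 0.4585 0.017 0.13 [339.  172.9] [369.1 186.9]
ext 0.4585 0.017 0.196 [340.3 143.3] [371.6 156.1]
```

```bash
python3 - <<'E'
from h import *
im=np.load('sd.npy').astype(float); sat=im.max(2)-im.min(2)
c=cam('side')
for r in range(150,224,3):
    row=sat[r,325:385]; m=row<45
    # longest run center around 355
    i=30
    a=i
    while m[a-1]: a-=1
    b=i
    while m[b+1]: b+=1
    f=lambda p,q:(45-row[p])/(row[q]-row[p]+1e-9)
    print(r, round(325+a-f(a,a-1),2), round(325+b+f(b,b+1),2))
E
```

```text
150 333.76 378.36
153 334.3 378.2
156 337.0 377.25
159 340.23 374.26
162 340.22 370.62
165 340.05 370.45
168 339.96 370.39
171 339.24 370.58
174 339.23 370.54
177 339.74 370.43
180 338.57 370.48
183 338.69 369.54
186 338.66 369.09
189 338.7 368.78
192 338.67 368.44
195 338.64 369.03
198 338.43 367.89
201 338.03 367.77
204 337.75 367.82
207 338.0 367.47
210 338.25 367.09
213 337.73 366.77
216 337.72 366.51
219 337.71 366.1
222 339.12 365.3
```

The coarse sieve sits about 2 mm toward −x of the fine sieve and may not be fully home. I'll lift it slightly, shift it and re-seat.

Call:
{"fn": "carry_out", "kwargs": {"offset": [[-2,0,0],[-3,0,1.5],[-3,0,2.3],[-3,0,2.3],[-1.5,0,2.3],[0,0,2.3],[1,0,2.3],[1,0,2.3]], "twist": [[0,0,0],[0,0,0],[0,0,0],[0,0,0],[0,0,0],[0,0,0],[0,0,0],[0,0,0]]}}

```text
t: 21.48
tcp_pos: [0.4624, 0.017, 0.1653]
ee_rot: [0.166, 1.565, 0.164]
force: [-0.5, 0.5, 14.8]
width: 0.0579
```

```bash
cat >>h.py <<'E'
def edges(im,r0,r1,st=3,th=45):
    im=im.astype(float); sat=im.max(2)-im.min(2)
    for r in range(r0,r1,st):
        row=sat[r,325:385]; m=row<th; a=b=30
        while a>0 and m[a-1]: a-=1
        while b<58 and m[b+1]: b+=1
        f=lambda p,q:(th-row[p])/(row[q]-row[p]+1e-9)
        print(r, round(325+a-f(a,a-1),2), round(325+b+f(b,b+1),2))
E
python3 - <<'E'
from h import *
st(); im=robot.grab_frame('side'); save('s15',im,(310,140,400,240),6); edges(im,159,195); im=robot.grab_frame('wrist'); save('w15',im,(140,120,420,330),2.8)
E
```

```text
t 21.48 [0.4624 0.017  0.1653] F [-0.5  0.5 14.8] w 0.0579 q [-0.09  0.34  1.81  0.    0.99 -0.09]
159 338.41 372.33
162 338.18 369.1
165 337.86 368.65
168 337.52 368.41
171 337.74 368.74
174 338.44 368.56
177 338.5 368.58
180 338.48 369.37
183 338.68 368.8
186 338.45 368.52
189 338.54 368.56
192 338.51 368.16
```

View pics/s15.png

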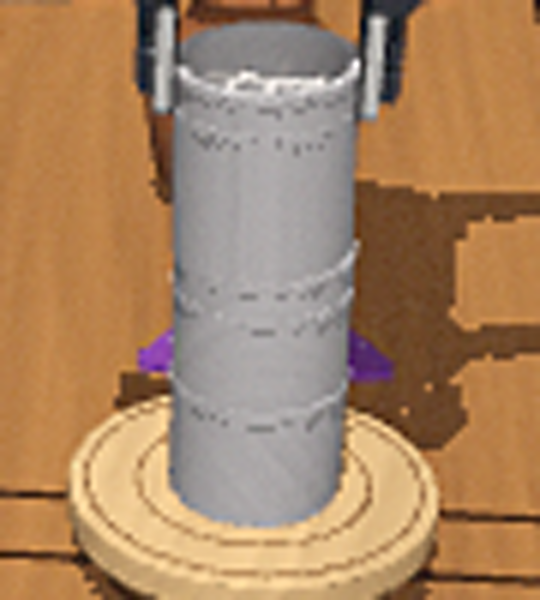

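View pics/w15.png

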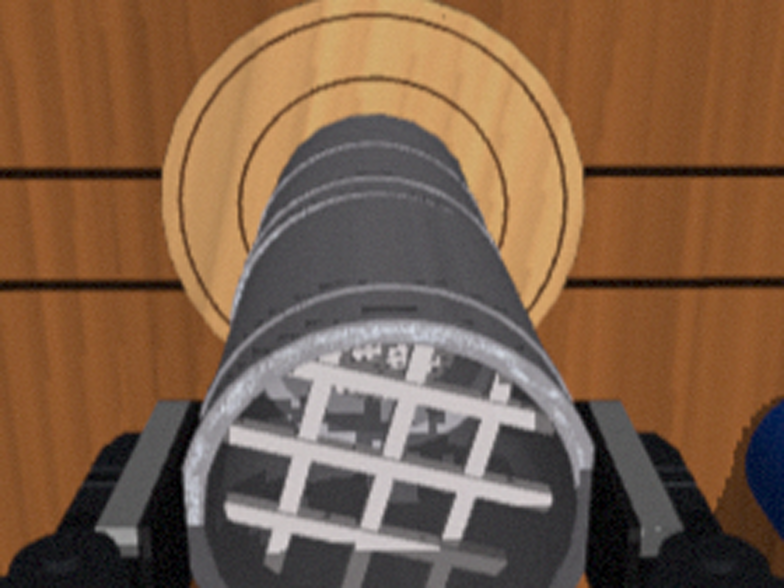

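Call:
{"fn": "carry_out", "kwargs": {"offset": [[-2,0,0],[-3,0,-1],[-3,0,-1.8],[-3,0,-1.8],[-1.5,0,-1.8],[0,0,-1.8],[0.5,0,-1.8],[0.5,0,-1.8]], "twist": [[0,0.3,0],[0,0.3,0],[0,0.3,0],[0,0.3,0],[0,0.3,0],[0,0.3,0],[0,0.3,0],[0,0.3,0]]}}

```text
t: 22.58
tcp_pos: [0.4616, 0.0169, 0.1654]
ee_rot: [0.249, 1.568, 0.246]
force: [-0.6, 0.1, 12.3]
width: 0.0582
```

```bash

python3 - <<'E'
from h import *
st(); im=robot.grab_frame('side'); save('s16',im,(310,140,400,240),6); edges(im,159,195); im=robot.grab_frame('wrist'); save('w16',im,(140,120,420,330),2.8)
E
```

```text
t 22.57 [0.4616 0.0169 0.1654] F [-0.6  0.1 12.3] w 0.0582 q [-0.09  0.34  1.81  0.    0.99 -0.09]
159 338.44 372.5
162 338.48 369.31
165 338.41 369.33
168 338.29 369.06
171 338.17 369.51
174 338.62 369.19
177 338.68 368.79
180 338.5 369.35
183 338.67 368.87
186 338.51 368.54
189 338.68 368.52
192 338.51 368.17
```

View pics/s16.png

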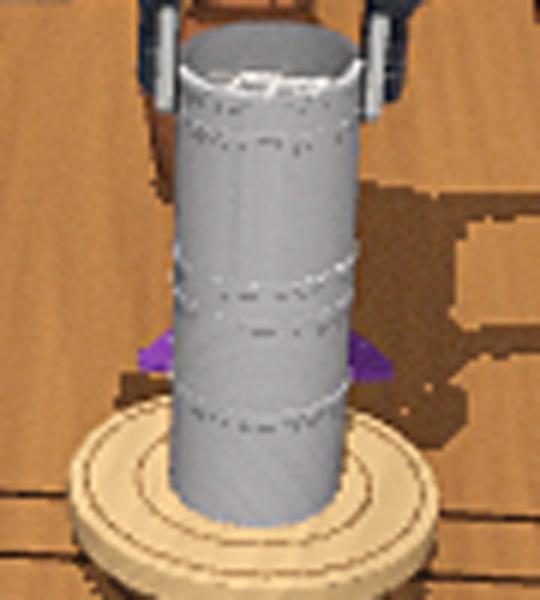

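View pics/w16.png

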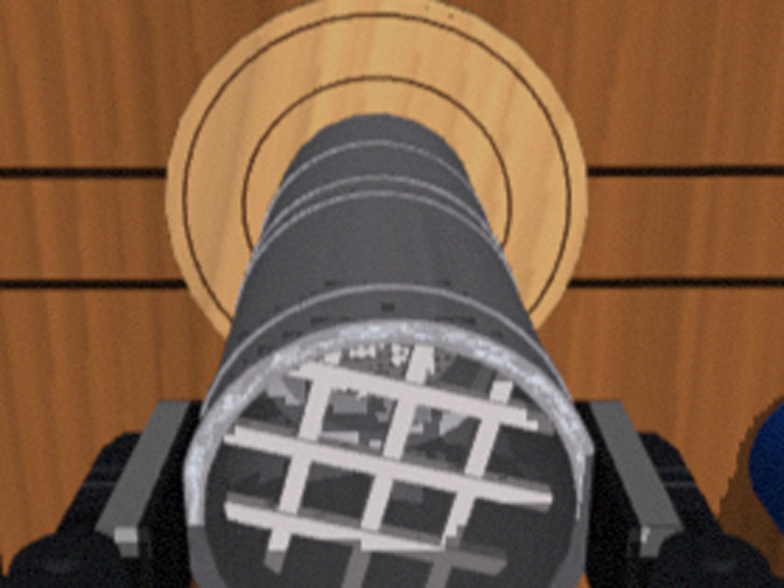

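Call:
{"fn": "carry_out", "kwargs": {"offset": [[0,0,0],[0,0,0],[0,0,0],[0,0,0],[0,0,0],[0,0,0],[-20,0,0],[-60,0,0],[-110,0,0],[-110,0,0]], "twist": [[0,0,0],[0,0,0],[0,0,0],[0,0,0],[0,0,0],[0,0,0],[0,0,0],[0,0,0],[0,0,0],[0,0,0]], "jaw": 1}}

```text
t: 23.92
tcp_pos: [0.463, 0.0167, 0.2787]
ee_rot: [0.015, 1.562, 0.013]
force: [-0.4, 0.1, 0.1]
width: 0.0854
```

```bash

python3 - <<'E'
from h import *
st(); im=robot.grab_frame('side'); save('s17',im,(310,140,400,240),6); edges(im,150,222); c=cam('wrist'); im=robot.grab_frame('wrist'); save('w17',im,(140,120,420,330),2.8)
ext(c,.4602,.0167,.196,.03); ext(c,.4602,.017,.129,.03)
rel([.657,-.1905,.17])
E
```

```text
t 23.93 [0.463  0.0167 0.2787] F [-0.4  0.1  0.1] w 0.0854 q [-0.09  0.2   1.65  0.    1.29 -0.09]
150 339.75 371.84
153 340.35 371.32
156 339.52 371.28
159 339.76 371.13
162 339.51 370.6
165 339.43 370.58
168 339.17 370.48
171 338.68 370.16
174 338.83 369.82
177 339.46 369.56
180 339.12 369.58
183 339.49 369.55
186 338.66 369.1
189 338.71 368.79
192 338.42 368.58
195 338.19 368.97
198 338.14 368.47
201 337.7 367.65
204 337.85 367.48
207 338.37 367.03
210 338.27 367.13
213 337.68 366.8
216 337.75 366.52
219 337.67 366.0
ext 0.4602 0.0167 0.196 [233.5 172.2] [317.6 251.8]
ext 0.4602 0.017 0.129 [242.3 155.6] [309.2 220.3]
[0.657, -0.1905, 0.17] off [106.0, -207.0, 195.9] tw [-0.13, 0.19, -0.04]
```

View pics/s17.png

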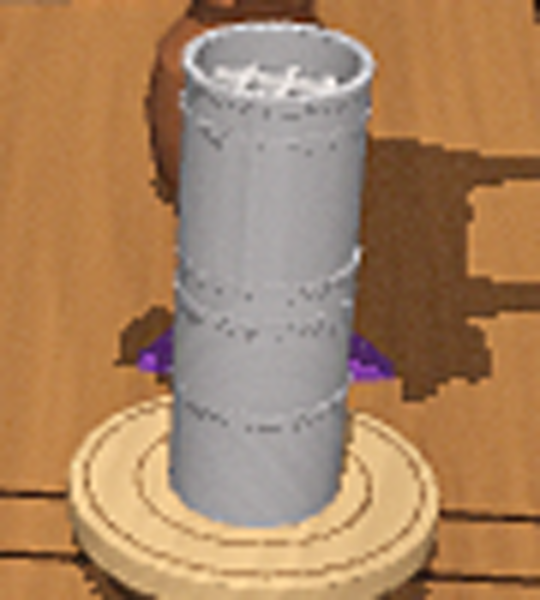

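View pics/w17.png

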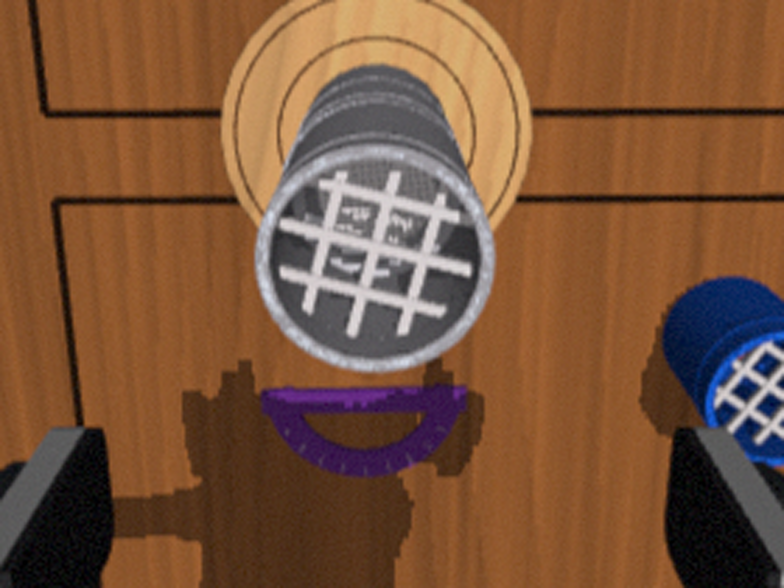

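Call:
{"fn": "carry_out", "kwargs": {"offset": [[10,-42,40],[30,-84,80],[52,-126,120],[75,-168,160],[95,-200,190],[106,-207,196],[106,-207,196],[106,-207,196]], "twist": [[0,0.2,0],[0,0.2,0],[0,0.2,0],[0,0.2,0],[0,0.2,0],[0,0.2,0],[0,0.2,0],[0,0.2,0]]}}

```text
t: 25.02
tcp_pos: [0.6565, -0.1896, 0.1703]
ee_rot: [2.14, 1.57, 2.138]
force: [0.3, 0.9, 0.9]
width: 0.0855
```

```bash
python3 - <<'E'
from h import *
robot.grab_frame('wrist'); st(); c=cam('wrist'); im=robot.grab_frame('wrist'); save('w18',im,(140,80,420,290),2.8)
ext(c,.657,-.1905,.011,.031);ext(c,.657,-.1905,.045,.011)
rel([.657,-.1905,.034])
E
```

```text
t 25.07 [ 0.6567 -0.1896  0.1707] F [0.5 0.6 0.1] w 0.0855 q [-0.37  0.62  1.25  0.    1.27 -0.37]
ext 0.657 -0.1905 0.011 [245.7 153.6] [312.2 218.1]
ext 0.657 -0.1905 0.045 [265.9 184.2] [292.1 209.4]
[0.657, -0.1905, 0.034] off [136.9, -0.9, 0.0] tw [-0.08, 0.03, -0.02]
```

View pics/w18.png

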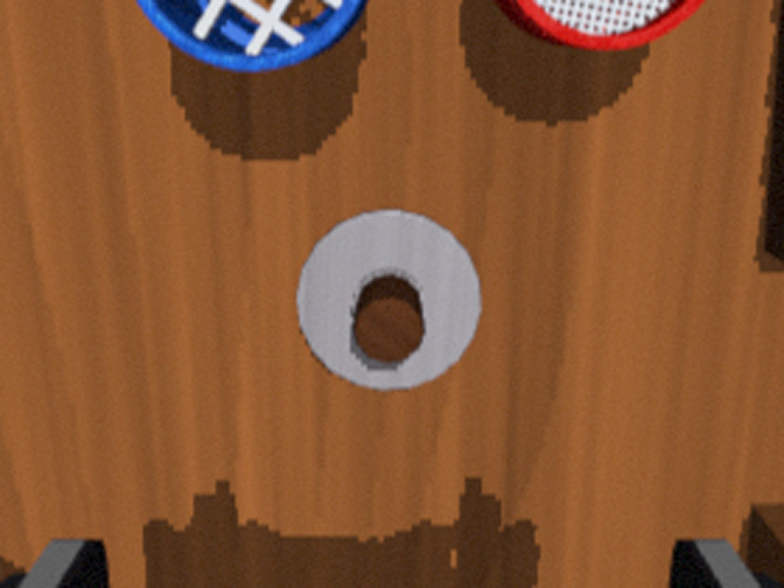

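Call:
{"fn": "carry_out", "kwargs": {"offset": [[45,-2,0],[90,-2,0],[120,-2,0],[137,-2,0],[137,-2,0],[137,-2,0]], "twist": [[0,0,0],[0,0,0],[0,0,0],[0,0,0],[0,0,0],[0,0,0]]}}

```text
t: 25.88
tcp_pos: [0.6578, -0.1918, 0.0355]
ee_rot: [-0.139, 1.568, -0.141]
force: [0.1, -0.6, -0.1]
width: 0.0853
```

Call:
{"fn": "carry_out", "kwargs": {"offset": [[0,0,0],[0,0,0],[0,0,0],[0,0,0],[0,0,0],[0,0,0],[0,0,0],[0,0,0]], "twist": [[0,0,0],[0,0,0],[0,0,0],[0,0,0],[0,0,0],[0,0,0],[0,0,0],[0,0,0]], "jaw": -0.9, "newtons": 35}}

```text
t: 26.88
tcp_pos: [0.6592, -0.1925, 0.0381]
ee_rot: [-0.298, 1.564, -0.299]
force: [-6.3, -0.2, 31.4]
width: 0.0065
```

```bash
python3 - <<'E'
from h import *
st(); im=robot.grab_frame('wrist'); save('w19',im);rel([.658,-.1915,.28]); rel([.4600,.0170,.28])
E
```

```text
t 26.88 [ 0.6592 -0.1925  0.0381] F [-6.3 -0.2 31.4] w 0.0065 q [-0.37  0.77  1.35  0.    1.01 -0.37]
[0.658, -0.1915, 0.28] off [-241.9, 0.5, 0.3] tw [-0.08, 0.36, 0.11]
[0.46, 0.017, 0.28] off [-243.5, 208.8, -198.0] tw [-0.08, 0.36, 0.11]
```

View pics/w19.png

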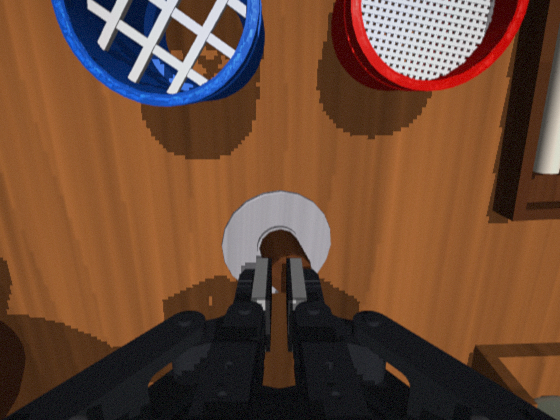

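```bash
python3 - <<'E'
from h import *
c=cam('wrist');st()
ext(c,.657,-.1915,.011,.031);ext(c,.657,-.1915,.045,.011);print(w2px(c,[.6592,-.1925,.0381]),w2px(c,[.6592,-.1815,.045]))
im=robot.grab_frame('wrist'); save('w20',im,(200,180,360,300),5)
im=robot.grab_frame('side'); save('s20',im,(200,120,360,240),5)
E
```

```text
t 26.93 [ 0.6592 -0.1925  0.0381] F [-5.5  1.6 31.2] w 0.0063 q [-0.37  0.77  1.35  0.    1.01 -0.37]
ext 0.657 -0.1915 0.011 [219.5 189.4] [329.5 290.5]
ext 0.657 -0.1915 0.045 [250.8 250.6] [297.6 292.3]
[278.78128466 266.79444615] [278.82276691 252.51868462]
```

View pics/w20.png

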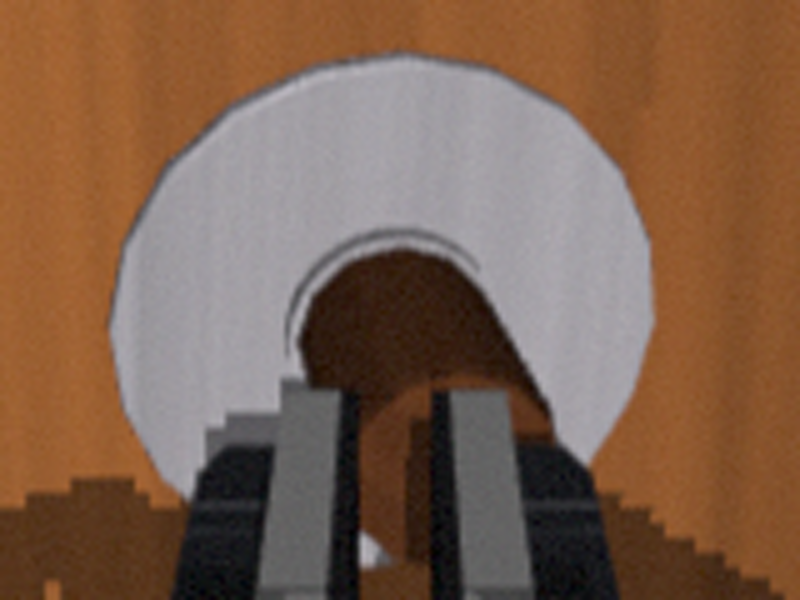

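View pics/s20.png

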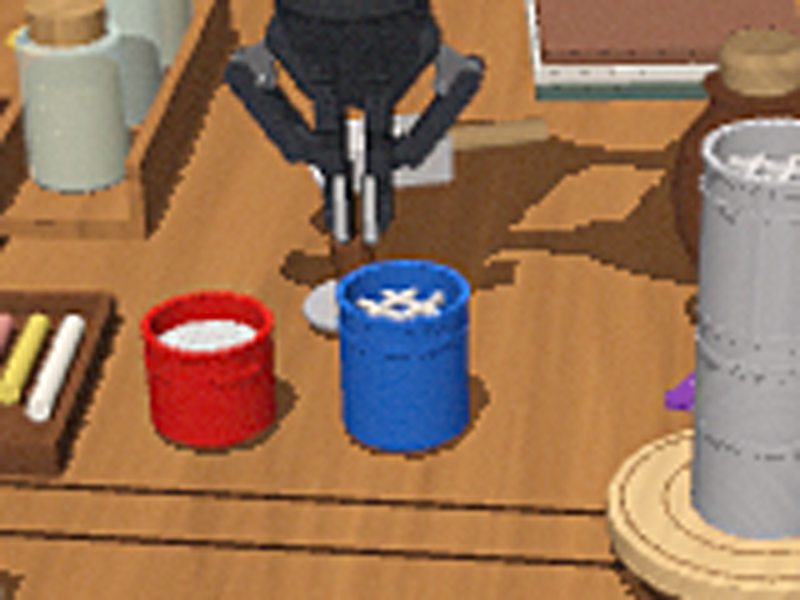

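```bash
python3 - <<'E'
from h import *
c=cam('side')
for z in(.011,.021,.028,.045,.05): ext(c,.658,-.1915,z,.011)
st()
im=robot.grab_frame('side'); save('s21',im,(240,130,310,190),11)
E
```

```text
ext 0.658 -0.1915 0.011 [267.8 177.8] [276.4 181.8]
ext 0.658 -0.1915 0.021 [267.7 174.4] [276.3 178.3]
ext 0.658 -0.1915 0.028 [267.6 171.9] [276.2 175.9]
ext 0.658 -0.1915 0.045 [267.3 166. ] [276.  169.9]
ext 0.658 -0.1915 0.05 [267.2 164.2] [276.  168.1]
t 27.02 [ 0.6592 -0.1925  0.0382] F [-6.3  0.7 30.7] w 0.0069 q [-0.37  0.77  1.35  0.    1.01 -0.37]
```

View pics/s21.png

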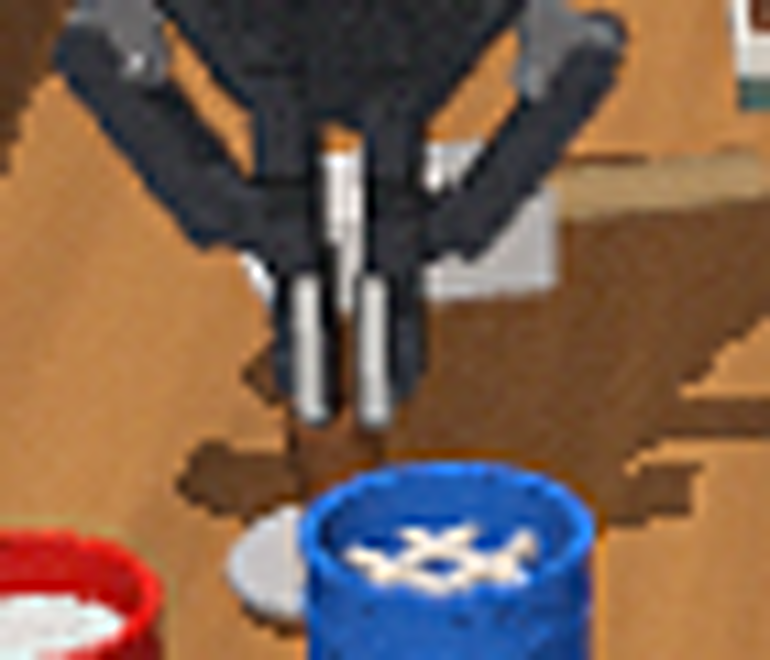

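```bash
python3 - <<'E'
from h import *
from scipy.optimize import fsolve
c=cam('side')
for n,u,v,y,tz in [('open',332.5,128,.0166+.011,.2207),('open',383.7,129.5,.0276,.2207),('pan',339.2,180,.029,.1195),('pan',372,180.7,.029,.1195),('now',267.5,168.6,-.1815,.0382),('now',274,168.6,-.1815,.0382)]:
    s=fsolve(lambda q: w2px(c,[q[0],y,q[1]])-[u,v],[.46,.1]); print(n,s.round(4),'tip below tcp',round(tz-s[1],4))
print(robot.tip_extent)
E
```

```text
open [0.5049 0.2431] tip below tcp -0.0224
open [0.4103 0.2429] tip below tcp -0.0222
pan [0.488  0.1343] tip below tcp -0.0148
pan [0.4237 0.1356] tip below tcp -0.0161
now [0.6671 0.0476] tip below tcp -0.0094
now [0.6506 0.0483] tip below tcp -0.0101
0.017
```

The side view shows the fingertips resting on top of the knob. The real tips stand about 26 mm farther back than stated, so I'll raise, reopen and re-grasp lower.

Call:
{"fn": "carry_out", "kwargs": {"offset": [[-5,0,0],[-20,0,0],[-35,0,0],[-35,0,0]], "twist": [[0,0,0],[0,0.3,0],[0,0.3,0],[0,0.3,0]]}}

```text
t: 27.58
tcp_pos: [0.6598, -0.1927, 0.0747]
ee_rot: [-0.718, 1.567, -0.719]
force: [0.2, -0.3, -0.2]
width: 0.0039
```

Call:
{"fn": "carry_out", "kwargs": {"offset": [[0,0,0],[-30,0,0],[-60,0,0],[-90,0,0],[-98,0,0],[-98,0,0]], "twist": [[0,0,0],[0,0,0],[0,0,0],[0,0,0],[0,0,0],[0,0,0]], "jaw": 1}}

```text
t: 28.32
tcp_pos: [0.6594, -0.1924, 0.1722]
ee_rot: [-0.74, 1.567, -0.741]
force: [-0.2, 0.6, -0.6]
width: 0.0852
```

```bash
python3 - <<'E'
from h import *
robot.grab_frame('wrist'); st(); c=cam('wrist'); im=robot.grab_frame('wrist'); save('w22',im,(140,80,420,290),2.8)
ext(c,.658,-.1915,.011,.031);ext(c,.658,-.1915,.045,.011)
rel([.658,-.1915,.010])
E
```

```text
t 28.38 [ 0.659  -0.1923  0.1716] F [-1.  -0.4 -1.4] w 0.0855 q [-0.37  0.63  1.24 -0.    1.27 -0.37]
ext 0.658 -0.1915 0.011 [244.  151.1] [310.5 215.7]
ext 0.658 -0.1915 0.045 [264.1 181.6] [290.3 206.9]
[0.658, -0.1915, 0.01] off [161.2, 1.0, -1.1] tw [-0.07, 0.07, 0.12]
```

View pics/w22.png

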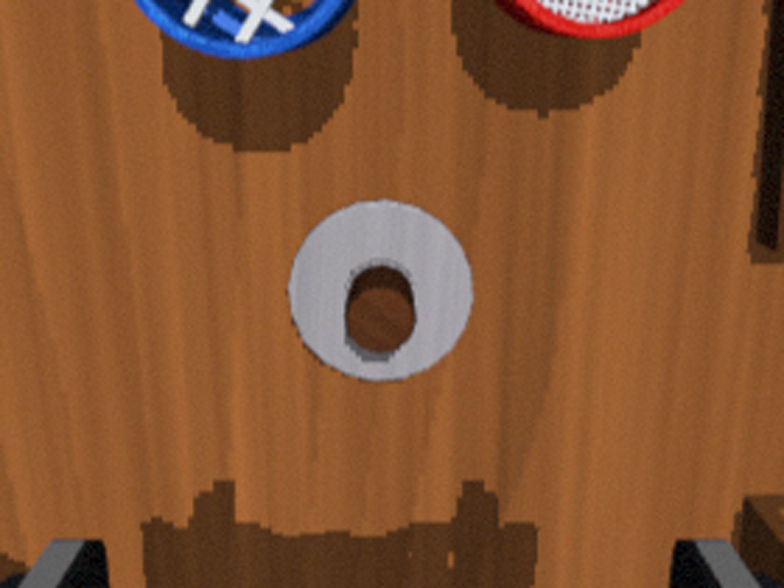

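Call:
{"fn": "carry_out", "kwargs": {"offset": [[45,0.8,-2],[90,0.8,-2],[125,0.8,-2.5],[145,0.8,-2.5],[155,0.8,-2.5],[161,0.8,-2.5],[161,0.8,-2.5]], "twist": [[0,0,0],[0,0,0],[0,0,0],[0,0,0],[0,0,0],[0,0,0],[0,0,0]]}}

```text
t: 29.3
tcp_pos: [0.6569, -0.1919, 0.0107]
ee_rot: [-0.858, 1.568, -0.86]
force: [-0.0, -0.1, 0.1]
width: 0.0853
```

```bash
python3 - <<'E'
from h import *
st(); im=robot.grab_frame('side'); save('s23',im,(220,130,330,200),7)
E
```

```text
t 29.3 [ 0.6569 -0.1919  0.0107] F [-0.  -0.1  0.1] w 0.0853 q [-0.37  0.81  1.37 -0.    0.97 -0.37]
```

View pics/s23.png

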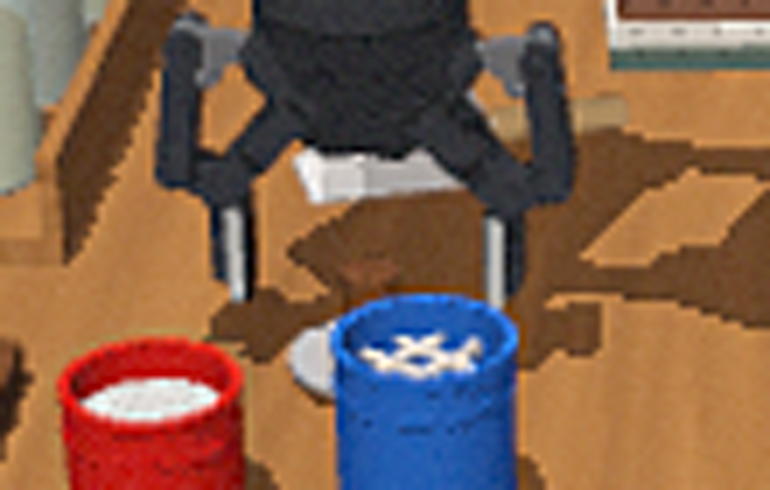

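Tips are at knob height now. Closing.

Call:
{"fn": "carry_out", "kwargs": {"offset": [[0,0,0],[0,0,0],[0,0,0],[0,0,0],[0,0,0],[0,0,0],[0,0,0],[0,0,0]], "twist": [[0,0,0],[0,0,0],[0,0,0],[0,0,0],[0,0,0],[0,0,0],[0,0,0],[0,0,0]], "jaw": -0.9, "newtons": 35}}

```text
t: 30.35
tcp_pos: [0.6571, -0.1919, 0.0113]
ee_rot: [-0.778, 1.567, -0.779]
force: [-1.7, 0.5, 5.5]
width: 0.0211
```

```bash
python3 - <<'E'
from h import *
st(); im=robot.grab_frame('wrist'); save('w24',im,(180,160,380,310),4);rel([.657,-.192,.255]); rel([.4592,.0168,.255])
E
```

```text
t 30.35 [ 0.6571 -0.1919  0.0113] F [-1.7  0.5  5.5] w 0.0211 q [-0.37  0.81  1.37 -0.    0.97 -0.37]
[0.657, -0.192, 0.255] off [-243.7, -0.7, 0.5] tw [-0.07, 0.15, 0.14]
[0.4592, 0.0168, 0.255] off [-244.8, 207.9, -197.6] tw [-0.07, 0.15, 0.14]
```

View pics/w24.png

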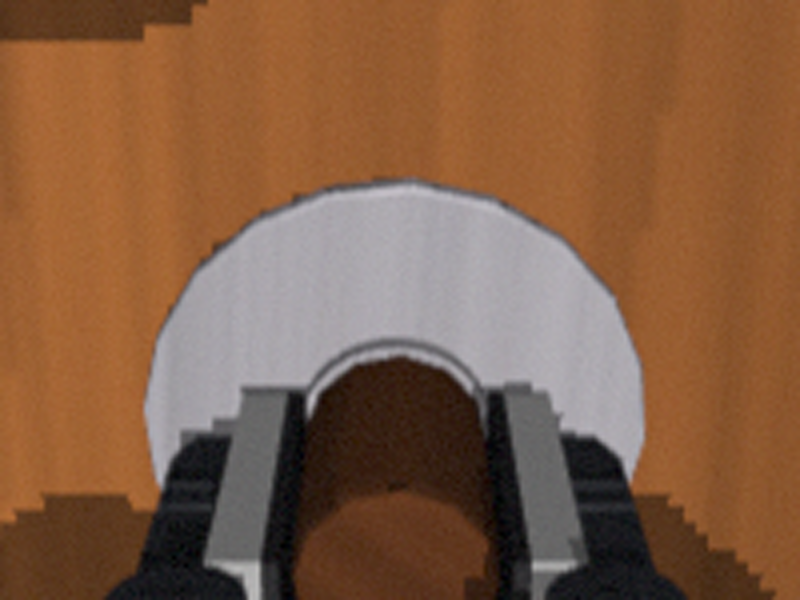

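Call:
{"fn": "carry_out", "kwargs": {"offset": [[-30,0,0],[-85,0,0],[-140,0,0],[-190,0,0],[-230,10,-10],[-245,42,-40],[-245,84,-80],[-245,122,-116],[-245,155,-147],[-245,183,-174],[-245,202,-192],[-245,208,-198]], "twist": [[0,0,0],[0,0.1,0],[0,0.1,0],[0,0.1,0],[0,0.1,0],[0,0.1,0],[0,0.1,0],[0,0.1,0],[0,0.1,0],[0,0.1,0],[0,0.1,0],[0,0.1,0]]}}

```text
t: 31.9
tcp_pos: [0.4578, 0.0178, 0.2553]
ee_rot: [-1.341, 1.568, -1.341]
force: [1.0, -0.3, -0.7]
width: 0.0208
```

Call:
{"fn": "carry_out", "kwargs": {"offset": [[0,0,0],[0,0,0],[0,0,0]], "twist": [[0,0,0],[0,0,0],[0,0,0]]}}

```text
t: 32.28
tcp_pos: [0.4583, 0.0173, 0.2552]
ee_rot: [-1.337, 1.568, -1.338]
force: [0.1, 1.0, -0.8]
width: 0.0207
```

```bash

python3 - <<'E'
from h import *
st(); c=cam('wrist'); im=robot.grab_frame('wrist'); save('w25',im,(140,120,420,330),2.8); im=robot.grab_frame('side'); save('s25',im,(310,100,400,180),8)
s=robot.state()['tcp_pos']
ext(c,s[0],s[1],s[2]-.0113+.011,.031); ext(c,.4592,.0168,.196,.03)
c=cam('side');ext(c,s[0],s[1],s[2]-.0113+.011,.031); ext(c,.4592,.0168,.196,.03)
rel([.4592,.0168,.2005])
E
```

```text
t 32.27 [0.4583 0.0173 0.2552] F [ 0.1  1.  -0.8] w 0.0207 q [-0.09  0.22  1.69 -0.    1.23 -0.09]
ext 0.4580911303969689 0.017396546904891737 0.25487645846916085 [215.2 206.3] [341.6 319.8]
ext 0.4592 0.0168 0.196 [234.2 179.8] [326.  265.6]
ext 0.4580911303969689 0.017396546904891737 0.25487645846916085 [341.3 115. ] [374.8 126.9]
ext 0.4592 0.0168 0.196 [340.  143.3] [371.2 156. ]
[0.4592, 0.0168, 0.2005] off [54.7, -0.5, 1.1] tw [-0.04, 0.03, 0.14]
```

View pics/w25.png

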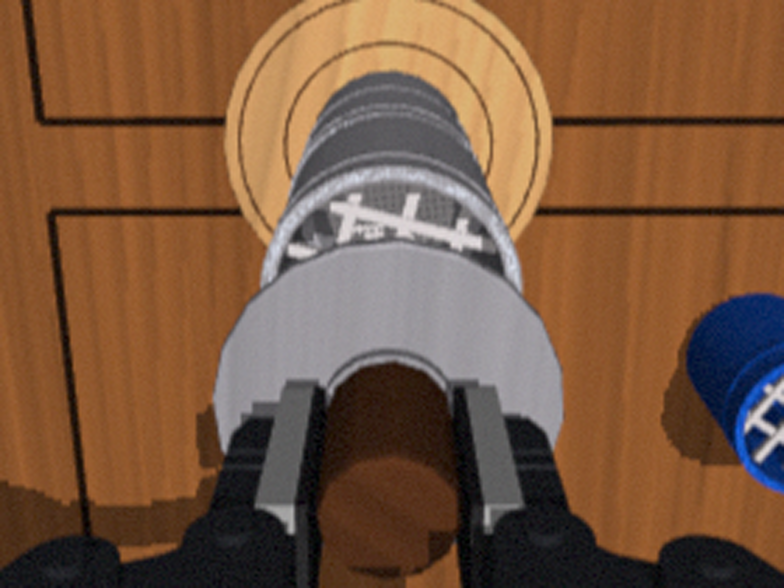

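View pics/s25.png

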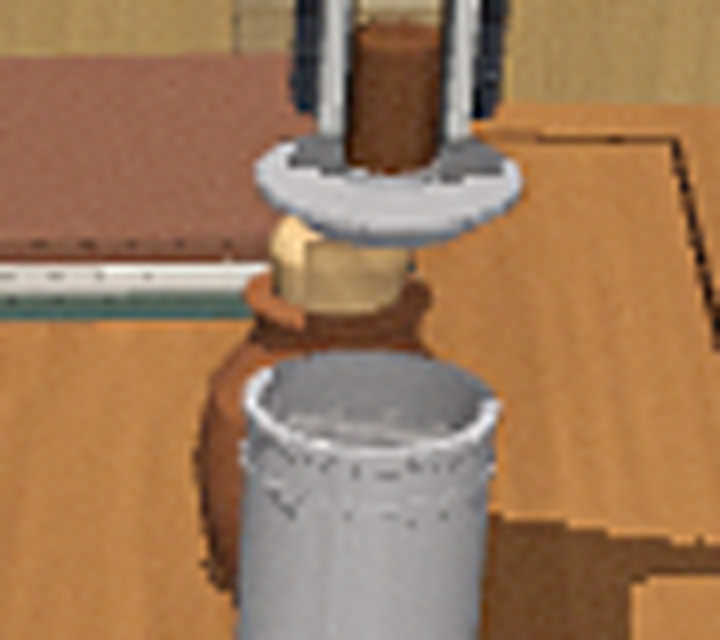

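Call:
{"fn": "carry_out", "kwargs": {"offset": [[14,0,0.9],[27,0,0.9],[37,0,0.9],[43,0,0.9],[47,0,0.9],[50,0,0.9],[52,0,0.9],[54,0,0.9],[55,0,0.9],[55,0,0.9]], "twist": [[0,0,0],[0,0,0],[0,0,0],[0,0,0],[0,0,0],[0,0,0],[0,0,0],[0,0,0],[0,0,0],[0,0,0]]}}

```text
t: 33.62
tcp_pos: [0.4591, 0.0173, 0.2003]
ee_rot: [-1.306, 1.568, -1.307]
force: [-0.1, 0.1, -0.5]
width: 0.0207
```

```bash

python3 - <<'E'
from h import *
st(); im=robot.grab_frame('wrist'); save('w26',im,(140,120,420,330),2.8); im=robot.grab_frame('side'); save('s26',im,(310,100,400,180),8)
E
```

```text
t 33.62 [0.4591 0.0173 0.2003] F [-0.1  0.1 -0.5] w 0.0207 q [-0.09  0.29  1.77 -0.    1.08 -0.09]
```

View pics/w26.png

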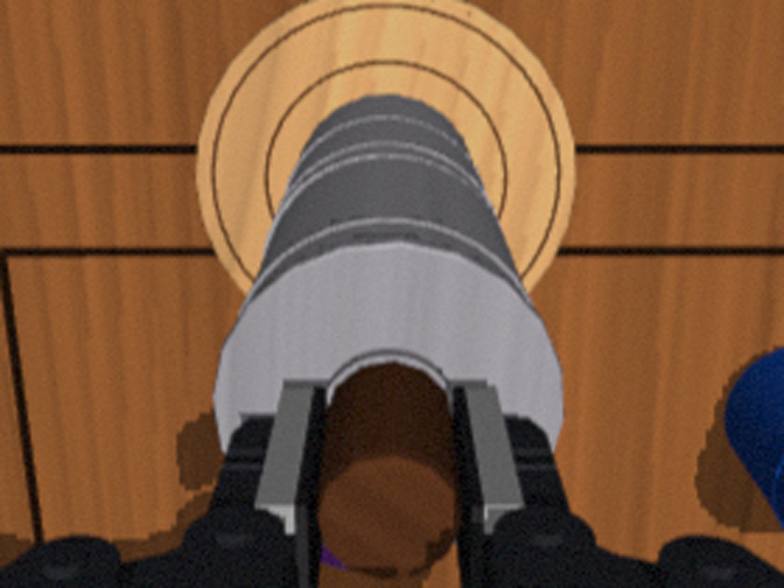

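View pics/s26.png

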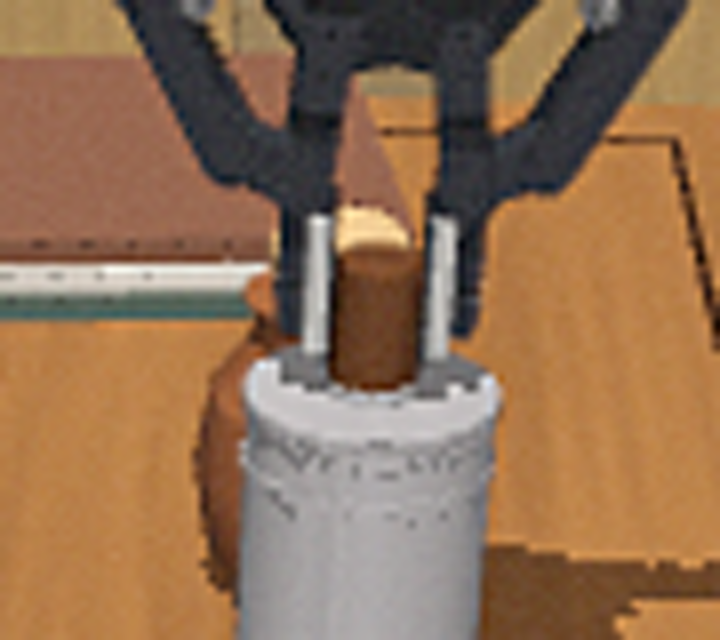

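Nearly home. I'll press gently for another 1.5 mm.

Call:
{"fn": "carry_out", "kwargs": {"offset": [[0.7,0,0],[1.5,0,0],[1.5,0,0],[1.5,0,0]], "twist": [[0,0,0],[0,0,0],[0,0,0],[0,0,0]]}}

```text
t: 34.22
tcp_pos: [0.4599, 0.0172, 0.2]
ee_rot: [-0.719, 1.567, -0.719]
force: [-3.2, 1.0, 23.0]
width: 0.021
```

Call:
{"fn": "carry_out", "kwargs": {"offset": [[0,0,0],[0,0,0],[0,0,0],[0,0,0],[0,0,0],[0,0,0],[-25,0,0],[-70,0,0],[-120,0,0],[-120,0,0]], "twist": [[0,0,0],[0,0,0],[0,0,0],[0,0,0],[0,0,0],[0,0,0],[0,0,0],[0,0,0],[0,0,0],[0,0,0]], "jaw": 1}}

```text
t: 35.48
tcp_pos: [0.4611, 0.0174, 0.3233]
ee_rot: [-0.336, 1.561, -0.337]
force: [-0.2, 1.0, 0.3]
width: 0.0852
```

```bash

python3 - <<'E'
from h import *
robot.grab_frame('wrist');st(); c=cam('wrist'); im=robot.grab_frame('wrist'); save('w27',im,(140,120,420,330),2.8); im=robot.grab_frame('side'); save('s27',im,(310,110,400,240),4.6); save('s27f',im);edges(im,140,225,4)
ext(c,.4592,.0170,.200,.031)
c=cam('side');ext(c,.4592,.017,.2,.031);print(w2px(c,[.4592,.017,.234]))
E
```

```text
t 35.52 [0.4602 0.0175 0.3212] F [-0.4  0.  -0.3] w 0.0855 q [-0.09  0.16  1.58 -0.    1.4  -0.09]
140 362.5 347.5
144 358.5 353.6
148 353.82 363.25
152 340.45 371.44
156 339.5 371.3
160 339.81 370.8
164 339.45 370.61
168 339.23 370.43
172 338.39 369.84
176 339.48 369.58
180 339.05 369.58
184 339.17 369.49
188 338.41 369.27
192 338.29 368.57
196 338.39 368.41
200 338.47 367.5
204 338.47 367.48
208 338.32 367.34
212 337.76 366.75
216 337.73 366.52
220 337.72 366.07
224 340.58 363.76
ext 0.4592 0.017 0.2 [239.  160.2] [314.2 232.3]
ext 0.4592 0.017 0.2 [339.5 141.2] [371.9 154.4]
[356.71943698 131.10279638]
```

View pics/w27.png

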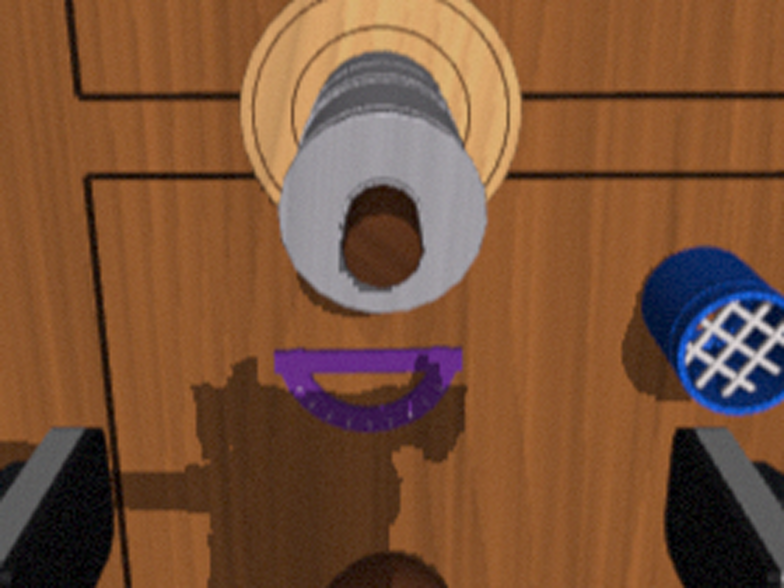

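View pics/s27.png

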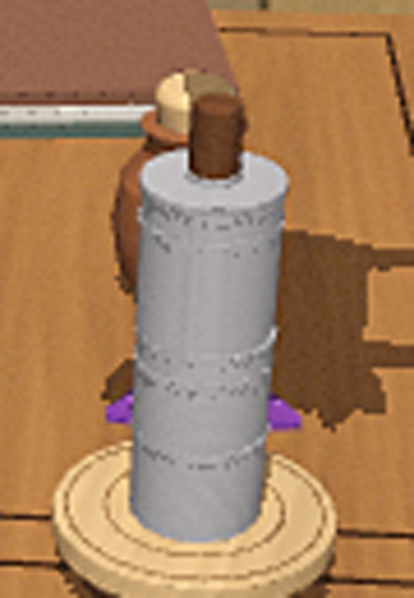

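View pics/s27f.png

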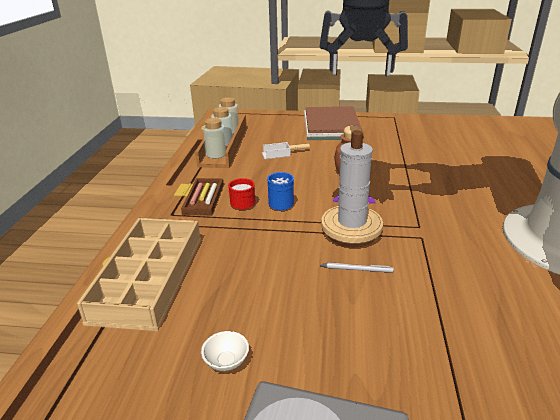

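```bash
python3 - <<'E'
from h import *
im=robot.grab_frame('top'); save('t28',im); print(robot.finish_job())
E
```

```text
the job is handed in; nothing more can be done
None
```

View pics/t28.png

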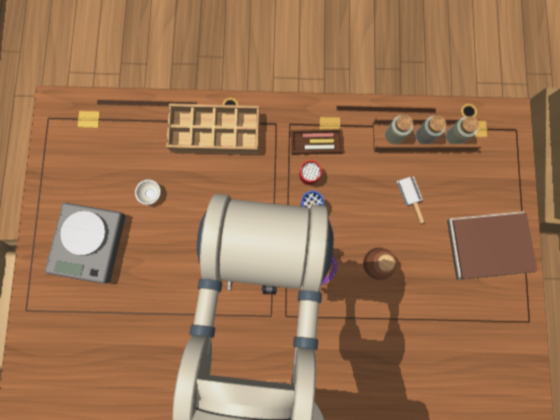

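The sieve stack is built and handed in after about 36 s. It stands on the turntable as pan, fine sieve, coarse sieve and lid, added in that order, with the gripper open and well clear above it.

**Last checks:** In the side and wrist views the stack looks straight. The lid is at the height and position expected if every part is fully home, within about 1 mm. Measured once after release, the pan stands about 1 mm from the turntable's middle. The pot, pen, protractor, scoop, dish and both look-alikes appear unmoved. In the final top view the arm hides most of the stack, so that view did not confirm it.

**What needed mending:**
- **Coarse sieve:** it first went in about 2 mm off centre. I lifted it slightly and re-centred it twice before letting go.
- **Lid:** my first grasp closed on top of the knob and pressed it down with about 31 N. The fingertips sit about 26 mm farther back than the description says. The lid did not noticeably move, and I gripped it lower on the second try.
- **Force:** the highest wrist force I read was about 40 N, while pressing the fine sieve home. It was well under the 120 N wrist limit. It came through the grip rather than the gripper's body.

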